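Close the storage box and snap its four side clips

ROBOT

A 6-joint arm with a two-finger parallel gripper is mounted at the origin on a cart in front of the work surface, level with it; the furniture and walls round the work are solid. World frame = base frame: x ahead of the robot, y to its left, z up, the work surface at z = 0. Lengths are in m, angles in rad, forces in N, time in s.
With the tool pointing down it reaches from about 0.225 to 0.875 m from the base axis. Payload 3.4 kg.
Tool frame: the origin (TCP) lies at the very end of the fingers, on their centre line; the grasp point (between the pads) lies ctrl.grasp_offset behind it (ctrl.grasp_offset is the distance from the TCP to the grasp point, in m); z points along the fingers, y is the direction in which the jaws open and shut (so a half turn about z gives the same grasp; the last joint's range is limited). The gripper opens to 85 mm and grips with 20 to 120 N. Pads are 22 mm wide; open, the fingers measure 114 mm over their backs; the gripper's body (76 mm by 85 mm) begins 54 mm behind the grasp point. The pads swing forward as they close: fully open they stand 13 mm farther back than shut.
Start: joints at [1.088, 0.276, 1.505, -0, 1.361, -0.121], TCP at [0.204, 0.538, 0.198] pointing down, gripper open.
Joint ranges: [-2.89, 2.89], [-0.75, 2.08], [0.22, 2.7], [-1.18, 4.32], [0.11, 2.71], [-2.7, 2.7]. Speed limits (rad/s): [2.57, 2.57, 3.14, 3.14, 3.14, 3.14].

INTERFACE

Orientations are given as a unit quaternion [w, x, y, z].
In Python, from cell import ctrl gives the robot as it stands. The module is installed in compiled form; this text tells all that it offers.
- The arm moves only by the tool play_rows, never from a script. Its argument "motion" is a list of rows, each an object of numbers: "tx", "ty", "tz": the shift along the tool's x, y, z in cm; "rx", "ry", "rz": the turn, a rotation vector about the tool's x, y, z in degrees; "fingers": the opening, from 0 (shut) to 1 (fully open). In form: [{"tx": .., "ty": .., "tz": .., "rx": .., "ry": .., "rz": .., "fingers": ..}, ...]. A call has 1 to 5 rows; each row shifts and turns the commanded pose from where the row before left it, along the tool's axes as they then stand; what a row does not reach is not made up. A row lasts 1/10 s, in which the tool goes at most 50 mm and 8.59 degrees, less where a joint would pass 70% of its speed; a pose out of reach is approached as far as the arm can. A call with a gripper value outside its range is refused whole. The fingers move at their own pace and stop on an object; "grip_force" is the grip in N (left out, the last holds). Time passes only in rows, so rows that do not move let the fingers close. It gives the time, the measured TCP pose, the force and the opening at its end, in the units of the state.
- ctrl.read_state(): the state, without advancing time (a new reading comes with each control period).
- ctrl.snapshot(name): name is "scene" or "top" or "wrist"; returns (picture, depth): 400x640x3 uint8, red, green, blue; 400x640 float32, m along the optical axis (not along the pixel's ray), 0 where there is no reading.
- ctrl.calibration(name): a dict with "vertical_fov" (degrees; the focal length in pixels is half the picture's height over the tangent of half this angle, whatever the lens; pixels are square), "cx", "cy" (the principal point, pixels), "position" and "attitude" of the camera in the world. Camera axes: x right, y down, z forward; pixel columns grow to the right and rows downward; lengths in m; the calibration is good to about 2 mm. A picture is of the moment at which its call begins: read the wrist's pose just before it. calibration takes no time and is no camera call; for the wrist camera it gives the pose at the moment of the call.
- ctrl.sign_off(): hands the job in, once; it reports no verdict.
The state is a dict: "time_s": time; "joints": joint angles; "qd": joint speeds; "joint_efforts": joint torques, N m; "tool_pos": TCP position; "tool_rot": TCP orientation; "force": force on the tool from outside, world axes, zero at the start; "wrist_torque": the same for the moment, N m; "width": opening from 0.0 (shut) to 1.0 (fully open).
Only numpy, scipy, OpenCV 4.12 (cv2) and the standard library are available. Lean on these libraries where they do the work, as an engineer would, in place of code of your own. Each camera call takes 0.05 s, during which the arm holds its last target. There are 200 camera calls.

TASK

Put the loose lid squarely on the open storage box so that it sits fully down on the rim, with all four clips still raised. Then flip each of the four hinged side clips down flat against the box sides, and leave the other things on the table where they are.

Things in the scene. Friction and masses are not known exactly. Their poses are not given: they have to be found in the camera images.
- box: Open grey plastic box, 120 x 160 x 85 mm high (its x, y, z), fixed to the table; walls 4 mm, inside 112 x 152 mm. A tin and a glue stick lie in it, well below the rim. Origin at the centre of its underside, on the table; z up. In the middle of each side a catch rib 40 mm wide stands 4 mm out of the wall, 57 to 63 mm above the table.
- lid: Loose grey lid, 0.3 to 0.6 kg, right way up on the table. Origin: centre of its underside, z up. z 0 to 10 mm: tapered lip that goes inside the box, about 3 mm clearance all round at its top, more below. z 10 to 18 mm: plate 124 x 164 mm (x, y) that rests on the box rim. Seated, its origin is 75 mm above the box's origin, long sides together; either way round will do.
- lid_grip (a point): Middle of the straight upright black grip on the lid, 33 mm above the lid's origin, axes as the lid's. The grip is 20 mm thick (along x), 80 mm long (along y) and stands 30 mm up from the plate (z = 18 to 48 mm of the lid).
- clip_a (a joint): Hinge of the light metal clip on the middle of the lid's +x edge (a long edge), rad: 0 = straight down, flat against the box side (the catch rib stops it at 0 to 0.1, as the lid lies), 1.57 = level, straight out, 2.2 = upper stop. The axis runs along the edge, 66 mm from the lid's centre, 14 mm above its origin. Stiff (0.04 N m, 1 to 2 N at the clip), stays where left. Clip plate 50 wide, 42 long from the axis, 4 thick.
- clip_b (a joint): Hinge of the light metal clip on the middle of the lid's +y edge (a short edge), rad: 0 = straight down, flat against the box side (the catch rib stops it at 0 to 0.1, as the lid lies), 1.57 = level, straight out, 2.2 = upper stop. The axis runs along the edge, 86 mm from the lid's centre, 14 mm above its origin. Stiff (0.04 N m, 1 to 2 N at the clip), stays where left. Clip plate 50 wide, 42 long from the axis, 4 thick.
- clip_c (a joint): Hinge of the light metal clip on the middle of the lid's -x edge (a long edge), rad: 0 = straight down, flat against the box side (the catch rib stops it at 0 to 0.1, as the lid lies), 1.57 = level, straight out, 2.2 = upper stop. The axis runs along the edge, 66 mm from the lid's centre, 14 mm above its origin. Stiff (0.04 N m, 1 to 2 N at the clip), stays where left. Clip plate 50 wide, 42 long from the axis, 4 thick.
- clip_d (a joint): Hinge of the light metal clip on the middle of the lid's -y edge (a short edge), rad: 0 = straight down, flat against the box side (the catch rib stops it at 0 to 0.1, as the lid lies), 1.57 = level, straight out, 2.2 = upper stop. The axis runs along the edge, 86 mm from the lid's centre, 14 mm above its origin. Stiff (0.04 N m, 1 to 2 N at the clip), stays where left. Clip plate 50 wide, 42 long from the axis, 4 thick.
- clip_a_tip (a point): Middle of the free end of that clip, 42 mm from its hinge axis; x points out of the clip's outer face (away from the lid when the clip is down).
- clip_b_tip (a point): Middle of the free end of that clip, 42 mm from its hinge axis; x points out of the clip's outer face (away from the lid when the clip is down).
- clip_c_tip (a point): Middle of the free end of that clip, 42 mm from its hinge axis; x points out of the clip's outer face (away from the lid when the clip is down).
- clip_d_tip (a point): Middle of the free end of that clip, 42 mm from its hinge axis; x points out of the clip's outer face (away from the lid when the clip is down).
- scissors: Red-handled scissors 187 mm long, lying on the table. Bystander; origin at the centre of the underside.
- pen_blue: Blue pen 136 mm long, lying on the table. Bystander.
- tally_counter: Light hand tally counter 50 x 65 x 25 mm on the table. Bystander.
- date_stamp: Black and grey stamp 39 x 58 x 74 mm high, standing on the table. Bystander.

How it is judged:
By the outcome, as a careful person would: the job done as asked, in the order asked, and still so for the second after the job is handed in, with the robot touching nothing.
It also fails if it takes over 69 s, if anything falls off the work surface, if the arm or the gripper's body presses on something with over 40 N, if the wrist force passes 120 N, or if a joint passes its speed limit or range.

## Working session

There is one attempt and no reset: what is moved stays moved. The work goes in short steps, Python scripts to look and compute and a tool call to move; the robot and the scene stay as the last step left them, time stands still between calls to the robot, and variables do not carry over. Pictures are saved under pics/ and viewed, about 8 in all and at most 12, crops included, and the job is handed in when it is done.

Besides the shell and the picture viewer there is one more tool, called after ">>>" as name([rows], argument=value, ...), one row to a line, values as JSON. play_rows: Moves the arm, as the interface text tells. Its arguments: {"type":"object","properties":{"motion":{"type":"array"},"grip_force":{"type":"number"}},"required":["motion"]}

```bash
mkdir -p pics; cat > h.py <<'E'
import numpy as np, cv2
from cell import ctrl
from scipy.spatial.transform import Rotation as R
def rot(a):
    a=np.array(a,float)
    return a if a.shape==(3,3) else R.from_quat([a[1],a[2],a[3],a[0]]).as_matrix()
def cal(n):
    c=ctrl.calibration(n); f=200/np.tan(np.radians(c["vertical_fov"])/2)
    return f,c["cx"],c["cy"],np.array(c["position"]),rot(c["attitude"])
def shot(n,fn):
    c=cal(n); p,d=ctrl.snapshot(n); cv2.imwrite(f"pics/{fn}.png",p[:,:,::-1]); np.savez(f"pics/{fn}.npz",d=d,f=c[0],cx=c[1],cy=c[2],p=c[3],A=c[4],im=p); return p,d
def load(fn): return np.load(f"pics/{fn}.npz")
def world(z):
    d=z["d"]; v,u=np.mgrid[:400,:640]
    P=np.stack([(u-z["cx"])/z["f"]*d,(v-z["cy"])/z["f"]*d,d],-1)
    W=P@z["A"].T+z["p"]; W[d==0]=np.nan; return W
E
python3 - <<'E'
from h import *
print(ctrl.read_state(), ctrl.grasp_offset)
for n in("scene","top"):
    print(ctrl.calibration(n)); shot(n,n+"0")
a=cv2.imread("pics/top0.png"); 
E
```

```text
{'time_s': 0.0, 'joints': array([ 1.08803619e+00,  2.76624221e-01,  1.50618341e+00, -9.66998924e-06,
        1.36066946e+00, -1.20997940e-01]), 'qd': array([-4.01822218e-04, -9.35686293e-04, -2.20536464e-04, -5.95744205e-04,
       -1.34292895e-04, -5.78616691e-05]), 'joint_efforts': array([-1.62077620e-03, -4.16777337e+01, -2.45801443e+01, -2.15988684e-04,
        1.09177074e-02,  2.28802001e-06]), 'tool_pos': array([0.2032307 , 0.53724114, 0.19670306]), 'tool_rot': array([-2.75622022e-04,  1.79895288e-01,  9.83685314e-01, -9.01017901e-04]), 'force': array([ 0.77933527, -0.01500165, -0.54668253]), 'wrist_torque': array([0.02811798, 0.06696552, 0.05365282]), 'width': 1.0055671068746153} 0.0187
{'vertical_fov': 51.04205830452704, 'cx': 322.55613064144933, 'cy': 199.08649123273037, 'position': array([ 0.08159032, -0.48773266,  0.81276966]), 'attitude': array([-0.33781097,  0.8793612 , -0.31134641,  0.12518399])}
{'vertical_fov': 54.581397520315384, 'cx': 311.81993961769945, 'cy': 196.90437440952707, 'position': array([0.34801578, 0.05781124, 1.04857938]), 'attitude': array([ 0.07153459, -0.68540003,  0.72063583, -0.07611566])}
```

View pics/top0.png

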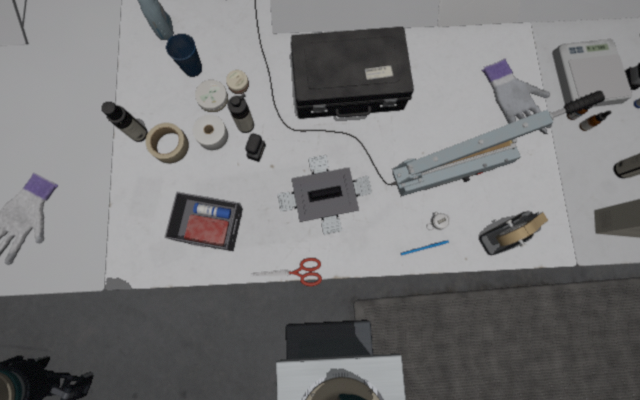

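View pics/scene0.png

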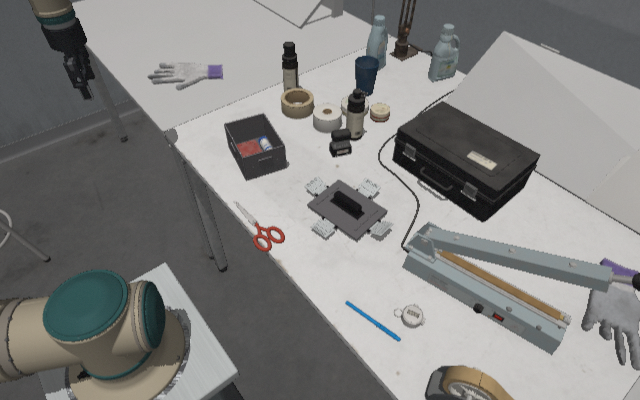

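The top view shows the box at about (205,222), the lid at (325,194) with clips standing out, and the scissors at (290,270). The stamp is near (256,147), the pen at (425,248) and the counter at (438,220). I'll measure box and lid from the depth of both views.

```bash
cat > m.py <<'E'
from h import *
import sys
def rect(P):
    r=cv2.minAreaRect((P[:,:2]*1000).astype(np.float32)); return np.round(r[0],1),np.round(r[1],1),round(r[2],1)
for n in("top0","scene0"):
    W=world(load(n))
    roi={"top0":{"box":(155,180,255,262),"lid":(270,145,380,245)},"scene0":{"box":(215,105,295,185),"lid":(295,170,395,250)}}[n]
    for k,(a,b,c,d) in roi.items():
        P=W[b:d,a:c].reshape(-1,3); P=P[~np.isnan(P[:,0])]
        h=np.histogram(P[:,2],bins=np.arange(-.01,.11,.005)); print(n,k,h[0])
        for lo,hi in ((.075,.095),) if k=="box" else ((.010,.027),(.012,.022),(.038,.056),(.024,.07)):
            Q=P[(P[:,2]>lo)&(P[:,2]<hi)]
            if len(Q)>5: print("  ",lo,hi,len(Q),rect(Q),"z med",np.median(Q[:,2]).round(4),"max",Q[:,2].max().round(4))
E
python3 m.py
```

```text
top0 box [   1  675 4098  608   66  123  921  382  231   61   65   65   58   74
  119   66   72   81  202  205    2    0    0]
   0.075 0.095 490 (array([509.4, 328.3]), array([161.6, 120.3]), 76.9) z med 0.0846 max 0.0919
top0 lid [   1 1082 5572  458  148 2129  991  219  112   23   30  156   38    0
    0    0    0    0    0    0    0    0    0]
   0.01 0.027 3377 (array([599.6, -11.2]), array([195.4, 291.1]), 47.7) z med 0.0189 max 0.027
   0.012 0.022 2926 (array([589.5,   8.9]), array([212. , 222.7]), 59.7) z med 0.0185 max 0.022
   0.038 0.056 228 (array([574.9,  11.1]), array([20.6, 80.1]), 8.1) z med 0.0477 max 0.053
   0.024 0.07 651 (array([575.1,  12.2]), array([224.7, 189. ]), 60.3) z med 0.031 max 0.053
scene0 box [  48 2611  870  134  142  260  335  232  130  167  145  148  130  152
  182  150  147  165  229    3    0    0    0]
   0.075 0.095 397 (array([509.1, 324.6]), array([164.5, 120.8]), 76.6) z med 0.0808 max 0.0858
scene0 lid [  13 3057 1360   28  786 1968  270  164   90   36  114   90    0    0
    0    0    0    0    0    0    0    0    0]
   0.01 0.027 3100 (array([575.3,  13.1]), array([213.9, 198.2]), 57.2) z med 0.0162 max 0.027
   0.012 0.022 2818 (array([568.6,  11.7]), array([194. , 212.3]), 45.3) z med 0.0161 max 0.022
   0.038 0.056 218 (array([574.9,   7.1]), array([21.2, 77.5]), 8.7) z med 0.0447 max 0.0487
   0.024 0.07 541 (array([617.8,  11.8]), array([127.9, 248.2]), 5.7) z med 0.0327 max 0.0487
```

Both views agree on sizes and heights: box 161x120 with rim at about 0.083, grip 80x20 with top at about 0.047. The lid-to-box offset agrees to 0.3 mm, though y carries a common 4 mm bias. The box's long axis is at 76.9° and the lid's at 98.1°. I'll go above the lid and look with the wrist camera.

```bash
cat > plan.py <<'E'
from h import *
import sys,math
def plan(p,yaw,n=None,pos=None,q=None):
    "rows from pose to target p with jaw axis (tool y) at yaw deg (mod 180), tool down; shift in axes at row start"
    s=ctrl.read_state(); pos=np.array(s["tool_pos"] if pos is None else pos); A=rot(s["tool_rot"] if q is None else q)
    y0=math.degrees(math.atan2(A[1,1],A[0,1])); d=(yaw-y0+90)%180-90
    D=np.array(p)-pos; n=n or max(math.ceil(np.linalg.norm(D)/.045),math.ceil(abs(d)/8),1)
    print("pos",pos.round(4),"yaw",round(y0,2),"turn",round(d,2),"tilt",A[:,2].round(4),"n",n,"F",s["force"].round(1),"t",round(s["time_s"],2),"w",round(s["width"],3))
    for i in range(n):
        a=math.radians(y0+d*i/n); Y=np.array([math.cos(a),math.sin(a),0]); Z=np.array([0,0,-1]); X=np.cross(Y,Z)
        v=D/n*100; print("tx %.2f ty %.2f tz %.2f rz %.2f"%(v@X,v@Y,v@Z,-d/n))
if __name__=="__main__":
    a=list(map(float,sys.argv[1:])); plan(a[:3],a[3],int(a[4]) if len(a)>4 else None)
E
python3 plan.py 0.575 0.010 0.19 8.1 15; python3 -c "
from h import *
s=ctrl.read_state();c=cal('wrist');A=rot(s['tool_rot']);print(A.T@(c[3]-s['tool_pos']),A.T@c[4],c[0])"
```

```text
pos [0.2033 0.5373 0.1968] yaw 69.27 turn -61.17 tilt [-8.0e-04 -1.5e-03 -1.0e+00] n 15 F [ 0.1 -1.2  0.4] t 0.1 w 1.0
tx -3.56 ty -2.41 tz 0.05 rz 4.08
tx -3.72 ty -2.15 tz 0.05 rz 4.08
tx -3.87 ty -1.88 tz 0.05 rz 4.08
tx -3.99 ty -1.60 tz 0.05 rz 4.08
tx -4.10 ty -1.31 tz 0.05 rz 4.08
tx -4.18 ty -1.02 tz 0.05 rz 4.08
tx -4.24 ty -0.72 tz 0.05 rz 4.08
tx -4.28 ty -0.42 tz 0.05 rz 4.08
tx -4.30 ty -0.11 tz 0.05 rz 4.08
tx -4.30 ty 0.20 tz 0.05 rz 4.08
tx -4.27 ty 0.50 tz 0.05 rz 4.08
tx -4.23 ty 0.80 tz 0.05 rz 4.08
tx -4.16 ty 1.10 tz 0.05 rz 4.08
tx -4.07 ty 1.40 tz 0.05 rz 4.08
tx -3.96 ty 1.68 tz 0.05 rz 4.08
[ 6.51198517e-02 -6.54647903e-05 -1.76055309e-01] [[ 6.00510391e-04 -9.65625478e-01 -2.59936678e-01]
 [ 9.99998781e-01  9.54549396e-04 -1.23579158e-03]
 [ 1.44143423e-03 -2.59935619e-01  9.65624874e-01]] 288.0476346317715
```

>>> play_rows([
  {"tx":-3.6,"ty":-2.4,"rz":4.1,"fingers":0.7},
  {"tx":-3.7,"ty":-2.1,"rz":4.1,"fingers":0.7},
  {"tx":-3.9,"ty":-1.9,"rz":4.1,"fingers":0.7},
  {"tx":-4.0,"ty":-1.6,"rz":4.1,"fingers":0.7},
  {"tx":-4.1,"ty":-1.3,"rz":4.1,"fingers":0.7},
])

```text
validation failed for argument at $.mo...
```

>>> play_rows([
  {"tx":-4.2,"ty":-1.0,"rz":4.1,"fingers":0.7},
  {"tx":-4.2,"ty":-0.7,"rz":4.1,"fingers":0.7},
  {"tx":-4.3,"ty":-0.4,"rz":4.1,"fingers":0.7},
  {"tx":-4.3,"ty":-0.1,"rz":4.1,"fingers":0.7},
  {"tx":-4.3,"ty":0.2,"rz":4.1,"fingers":0.7},
])

```text
validation failed for argument at $.mo...
```

>>> play_rows([
  {"tx":-4.3,"ty":0.5,"rz":4.1,"fingers":0.7},
  {"tx":-4.2,"ty":0.8,"rz":4.1,"fingers":0.7},
  {"tx":-4.1,"ty":1.1,"rz":4.1,"fingers":0.7},
  {"tx":-4.1,"ty":1.4,"rz":4.1,"fingers":0.7},
  {"tx":-3.9,"ty":1.7,"rz":4.0,"fingers":0.7},
])

```text
validation failed for argument at $.mo...
```

>>> play_rows([
  {"fingers":0.7},
  {"fingers":0.7},
])

```text
validation failed for argument at $.mo...
```

```bash
cat > wl.py <<'E'
from h import *
import sys
fn=sys.argv[1]; shot("wrist",fn); z=load(fn); W=world(z)
def rect(P):
    r=cv2.minAreaRect((P[:,:2]*1000).astype(np.float32)); return np.round(r[0],1),np.round(r[1],1),round(r[2],1)
P=W.reshape(-1,3); P=P[~np.isnan(P[:,0])]
print(np.histogram(P[:,2],bins=np.arange(-.01,.16,.01)))
for a in sys.argv[2:]:
    lo,hi,x,y,r=map(float,a.split(","))
    Q=P[(P[:,2]>lo)&(P[:,2]<hi)&(np.hypot(P[:,0]-x,P[:,1]-y)<r)]
    print(a,len(Q),rect(Q),np.median(Q[:,2]).round(4))
E
python3 wl.py w1 .04,.06,.575,.01,.06 .012,.022,.575,.01,.075; python3 plan.py .575 .010 .19 8.1
```

```text
(array([10690, 20816,   773,  3026,  1199,     0,     0,     0,     0,
           0,     0,     0,     0,     0,     0,     0]), array([-0.01,  0.  ,  0.01,  0.02,  0.03,  0.04,  0.05,  0.06,  0.07,
        0.08,  0.09,  0.1 ,  0.11,  0.12,  0.13,  0.14,  0.15]))
.04,.06,.575,.01,.06 0 (array([0., 0.]), array([0., 0.]), 0.0) nan
.012,.022,.575,.01,.075 0 (array([0., 0.]), array([0., 0.]), 0.0) nan
pos [0.2033 0.5374 0.1969] yaw 69.27 turn -61.17 tilt [-6.0e-04 -1.2e-03 -1.0e+00] n 15 F [-0.1 -0.2 -0.1] t 0.15 w 0.999
tx -3.56 ty -2.41 tz 0.05 rz 4.08
tx -3.72 ty -2.15 tz 0.05 rz 4.08
tx -3.87 ty -1.88 tz 0.05 rz 4.08
tx -3.99 ty -1.60 tz 0.05 rz 4.08
tx -4.10 ty -1.31 tz 0.05 rz 4.08
tx -4.18 ty -1.02 tz 0.05 rz 4.08
tx -4.24 ty -0.72 tz 0.05 rz 4.08
tx -4.28 ty -0.42 tz 0.05 rz 4.08
tx -4.30 ty -0.11 tz 0.05 rz 4.08
tx -4.30 ty 0.20 tz 0.05 rz 4.08
tx -4.27 ty 0.50 tz 0.05 rz 4.08
tx -4.23 ty 0.80 tz 0.05 rz 4.08
tx -4.16 ty 1.10 tz 0.05 rz 4.08
tx -4.07 ty 1.39 tz 0.05 rz 4.08
tx -3.96 ty 1.68 tz 0.05 rz 4.08
  return _methods._mean(a, axis=axis, dtype=dtype,
  ret = ret.dtype.type(ret / rcount)
```

View pics/w1.png

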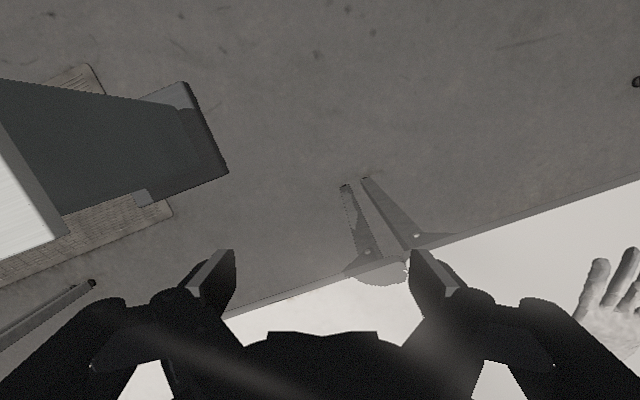

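The moves were refused, probably because every key is required, so the picture only shows the start pose: fingers at (215,275) and (430,275), and the table edge. I'll retry with full rows.

>>> play_rows([
  {"tx":-3.6,"ty":-2.4,"tz":0,"rx":0,"ry":0,"rz":4.1,"fingers":0.7},
  {"tx":-3.7,"ty":-2.1,"tz":0,"rx":0,"ry":0,"rz":4.1,"fingers":0.7},
  {"tx":-3.9,"ty":-1.9,"tz":0,"rx":0,"ry":0,"rz":4.1,"fingers":0.7},
  {"tx":-4.0,"ty":-1.6,"tz":0,"rx":0,"ry":0,"rz":4.1,"fingers":0.7},
  {"tx":-4.1,"ty":-1.3,"tz":0,"rx":0,"ry":0,"rz":4.1,"fingers":0.7},
])

```text
time_s: 0.65
tool_pos: [0.3286, 0.3607, 0.1974]
tool_rot: [-0.0, 0.353, 0.936, -0.0]
force: [1.7, 0.2, 0.2]
width: 0.698
```

>>> play_rows([
  {"tx":-4.2,"ty":-1.0,"tz":0,"rx":0,"ry":0,"rz":4.1,"fingers":0.7},
  {"tx":-4.2,"ty":-0.7,"tz":0,"rx":0,"ry":0,"rz":4.1,"fingers":0.7},
  {"tx":-4.3,"ty":-0.4,"tz":0,"rx":0,"ry":0,"rz":4.1,"fingers":0.7},
  {"tx":-4.3,"ty":-0.1,"tz":0,"rx":0,"ry":0,"rz":4.1,"fingers":0.7},
  {"tx":-4.3,"ty":0.2,"tz":0,"rx":0,"ry":0,"rz":4.1,"fingers":0.7},
])

```text
time_s: 1.15
tool_pos: [0.4526, 0.1849, 0.1975]
tool_rot: [-0.0, 0.514, 0.858, 0.0]
force: [-0.3, 0.6, 0.4]
width: 0.7
```

>>> play_rows([
  {"tx":-4.3,"ty":0.5,"tz":0,"rx":0,"ry":0,"rz":4.1,"fingers":0.7},
  {"tx":-4.2,"ty":0.8,"tz":0,"rx":0,"ry":0,"rz":4.1,"fingers":0.7},
  {"tx":-4.1,"ty":1.1,"tz":0,"rx":0,"ry":0,"rz":4.1,"fingers":0.7},
  {"tx":-4.1,"ty":1.4,"tz":0,"rx":0,"ry":0,"rz":4.1,"fingers":0.7},
  {"tx":-3.9,"ty":1.7,"tz":0,"rx":0,"ry":0,"rz":4.0,"fingers":0.7},
])

```text
time_s: 1.65
tool_pos: [0.5757, 0.0094, 0.1973]
tool_rot: [-0.0, 0.658, 0.753, -0.0]
force: [1.0, 0.6, 0.3]
width: 0.699
```

>>> play_rows([
  {"tx":0,"ty":0,"tz":0,"rx":0,"ry":0,"rz":0,"fingers":0.7},
  {"tx":0,"ty":0,"tz":0,"rx":0,"ry":0,"rz":0,"fingers":0.7},
])

```text
time_s: 1.85
tool_pos: [0.5749, 0.0104, 0.1968]
tool_rot: [-0.001, 0.658, 0.753, -0.0]
force: [-0.2, 0.7, 0.2]
width: 0.695
```

```bash
python3 wl.py w2 .04,.06,.575,.01,.06 .012,.022,.575,.01,.075; python3 plan.py .575 .010 .19 8.1
```

```text
(array([13534, 88025, 16323,  4690,  2006,  2633,  1500,  1721,  3128,
        2007,  1880,  1582, 16244,   353,     0,     0]), array([-0.01,  0.  ,  0.01,  0.02,  0.03,  0.04,  0.05,  0.06,  0.07,
        0.08,  0.09,  0.1 ,  0.11,  0.12,  0.13,  0.14,  0.15]))
.04,.06,.575,.01,.06 1120 (array([574.7,  10.9]), array([19. , 79.3]), 8.2) 0.0471
.012,.022,.575,.01,.075 9689 (array([575.1,   9.9]), array([149.8, 146.1]), 74.2) 0.0176
pos [0.5743 0.0113 0.197 ] yaw 7.86 turn 0.24 tilt [-0.0018  0.001  -1.    ] n 1 F [-0.3  0.7 -0.1] t 1.9 w 0.698
tx -0.14 ty 0.05 tz 0.70 rz -0.24
```

View pics/w2.png

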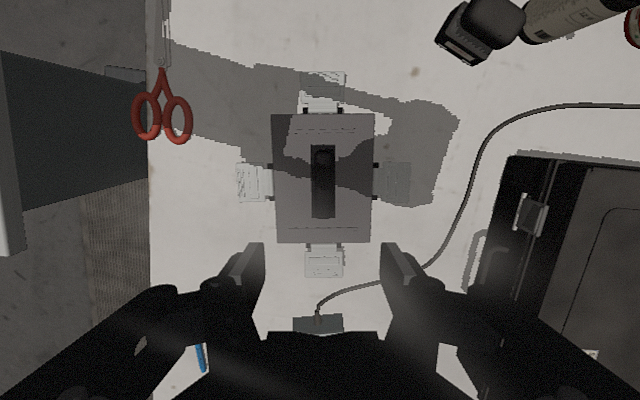

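The wrist view agrees with the top camera: grip at image (323,180), giving (0.5747, 0.0109), 19x79 mm, top 0.047, at 8.2°. All four clips stick out. The tool is already over it, so I'll descend to TCP z of about 0.023 and grip.

>>> play_rows([
  {"tx":0,"ty":0,"tz":4.4,"rx":0,"ry":0,"rz":-0.2,"fingers":0.7},
  {"tx":0,"ty":0,"tz":4.4,"rx":0,"ry":0,"rz":0,"fingers":0.7},
  {"tx":0,"ty":0,"tz":4.2,"rx":0,"ry":0,"rz":0,"fingers":0.7},
  {"tx":0,"ty":0,"tz":3.2,"rx":0,"ry":0,"rz":0,"fingers":0.7},
  {"tx":0,"ty":0,"tz":1.2,"rx":0,"ry":0,"rz":0,"fingers":0.7},
])

```text
time_s: 2.4
tool_pos: [0.5713, 0.0129, 0.0206]
tool_rot: [-0.003, 0.655, 0.756, -0.002]
force: [-0.5, 0.4, 0.3]
width: 0.702
```

>>> play_rows([
  {"tx":0,"ty":0,"tz":0,"rx":0,"ry":0,"rz":0,"fingers":0.7},
  {"tx":0,"ty":0,"tz":0,"rx":0,"ry":0,"rz":0,"fingers":0.4},
  {"tx":0,"ty":0,"tz":0,"rx":0,"ry":0,"rz":0,"fingers":0.3},
  {"tx":0,"ty":0,"tz":0,"rx":0,"ry":0,"rz":0,"fingers":0.1},
  {"tx":0,"ty":0,"tz":0,"rx":0,"ry":0,"rz":0,"fingers":0.0},
], grip_force=70)

```text
time_s: 2.9
tool_pos: [0.5759, 0.0109, 0.0248]
tool_rot: [0.001, 0.656, 0.755, 0.001]
force: [-0.6, -0.2, -0.3]
width: 0.022
```

>>> play_rows([
  {"tx":0,"ty":0,"tz":0,"rx":0,"ry":0,"rz":0,"fingers":0.0},
  {"tx":0,"ty":0,"tz":0,"rx":0,"ry":0,"rz":0,"fingers":0.0},
  {"tx":0,"ty":0,"tz":0,"rx":0,"ry":0,"rz":0,"fingers":0.0},
  {"tx":0,"ty":0,"tz":0,"rx":0,"ry":0,"rz":0,"fingers":0.0},
])

```text
time_s: 3.3
tool_pos: [0.575, 0.011, 0.0235]
tool_rot: [-0.0, 0.656, 0.755, 0.0]
force: [-0.3, -0.3, 0.0]
width: -0.002
```

The fingers report fully shut, where the grip should leave about 0.23. I'll look before moving.

```bash
python3 - <<'E'
from h import *
p,_=shot("wrist","w3"); q,_=shot("scene","s3")
a=cv2.resize(q[130:280,250:450],(533,400),interpolation=cv2.INTER_CUBIC)
b=cv2.resize(p,(640,400))
cv2.imwrite("pics/v3.png",np.vstack([cv2.resize(a,(400,300)),cv2.resize(p,(480,300))[:,40:440]])[:,:,::-1])
s=ctrl.read_state(); print(s)
W=world(load("w3")); 
E
```

```text
{'time_s': 3.4, 'joints': array([-1.01884850e-01,  4.23718506e-01,  1.75174070e+00,  1.07861595e-04,
        9.66216586e-01, -2.42776621e-01]), 'qd': array([ 1.75257377e-04, -4.36525804e-05, -2.46240734e-03,  1.71146352e-04,
        1.57143364e-03,  1.64251066e-03]), 'joint_efforts': array([-2.47752512e-03, -4.50093091e+01, -1.92410249e+01,  1.29960481e-04,
        1.81081130e-03,  6.95747801e-06]), 'tool_pos': array([0.57507104, 0.01100268, 0.02353371]), 'tool_rot': array([-5.95277058e-05,  6.55604530e-01,  7.55104428e-01,  1.23719017e-05]), 'force': array([-0.0182217 ,  0.49133376,  0.02140456]), 'wrist_torque': array([-0.0294691 , -0.00351273, -0.04004751]), 'width': -0.00037345018445390386}
```

View pics/v3.png

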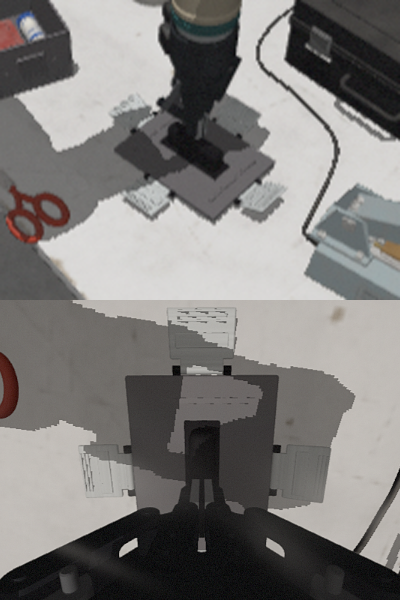

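The fingers are at the grip with a visible gap at (202,545), so I'll check the geometry by depth rather than trust the width reading.

```bash
python3 - <<'E'
from h import *
z=load("w3"); W=world(z); A=rot(ctrl.read_state()["tool_rot"]); t=np.array(ctrl.read_state()["tool_pos"])
T=(W-t)@A*1000  # tool frame mm
pc=z["A"].T@(t-z["p"]); print("TCP px",z["f"]*pc[:2]/pc[2]+[z["cx"],z["cy"]],"depth",pc[2])
for v in range(150,345,12):
    print(v," ".join("%4.0f,%4.0f,%4.0f|"%tuple(T[v,u]) for u in range(285,361,8)))
im=z["im"][100:350,220:420]; cv2.imwrite("pics/v4.png",cv2.convertScaleAbs(cv2.resize(im,(480,600),interpolation=cv2.INTER_CUBIC)[:,:,::-1],alpha=2.5))
E
```

```text
TCP px [321.4431374  231.96348657] depth 0.18703136130132386
150   52, -23,   6|   52, -18,   6|   52, -13,   5|   52,  -8,   6|   52,  -3,   5|   52,   2,   6|   52,   7,   7|   52,  12,   6|   52,  17,   5|   52,  22,   6|
162   44, -23,   6|   45, -18,   6|   45, -13,   3|   45,  -8,   3|   45,  -3,   4|   45,   2,   5|   45,   7,   4|   45,  12,   4|   45,  17,   6|   44,  22,   7|
174   37, -23,   5|   37, -18,   6|   37, -13,   4|   38,  -7,  -4|   40,  -3, -12|   40,   2, -12|   39,   7,  -8|   37,  12,   3|   37,  17,   5|   37,  23,   5|
186   29, -23,   5|   29, -18,   6|   30, -13,   4|   35,  -7, -24|   35,  -2, -24|   35,   2, -24|   35,   6, -24|   30,  12,   3|   29,  18,   7|   29,  23,   6|
198   21, -24,   7|   21, -18,   6|   22, -13,   5|   28,  -7, -24|   29,  -2, -24|   29,   2, -25|   28,   6, -24|   22,  13,   4|   21,  18,   6|   21,  23,   6|
210   13, -24,   6|   13, -19,   7|   14, -13,   4|   22,  -7, -23|   22,  -2, -23|   22,   2, -23|   22,   6, -24|   14,  13,   4|   13,  18,   5|   13,  23,   6|
222    5, -24,   7|    5, -19,   6|    5, -13,   4|   1
[... 1048 characters left out ...]
2,   7, -91|   12,   9, -91|   12,  12, -91|
306   16, -10,-104|   17,  -8,-105|   16,  -6,-104|   12,  -4, -99|   -1,  -1, -80|   -7,   2, -71|   11,   4, -96|   16,   6,-105|   16,   8,-104|   17,  10,-105|
318   16,  -9,-110|   17,  -7,-110|   17,  -5,-110|   10,  -4,-100|   -6,  -2, -80|  -69,   3,   6|    8,   4, -98|   17,   5,-110|   15,   8,-109|   16,  10,-110|
330   16,  -9,-114|   17,  -7,-115|   17,  -5,-115|    4,  -4, -99|  -79,  -3,   6|  -80,   3,   6|    2,   4, -97|   14,   5,-111|   16,   7,-114|   16,   9,-114|
342   16,  -8,-118|   17,  -6,-119|   13,  -5,-114|   11,  -3,-112|   11,  -1,-112|   10,   1,-111|   11,   3,-112|   11,   5,-112|   17,   7,-119|   16,   9,-118|
```

View pics/v4.png

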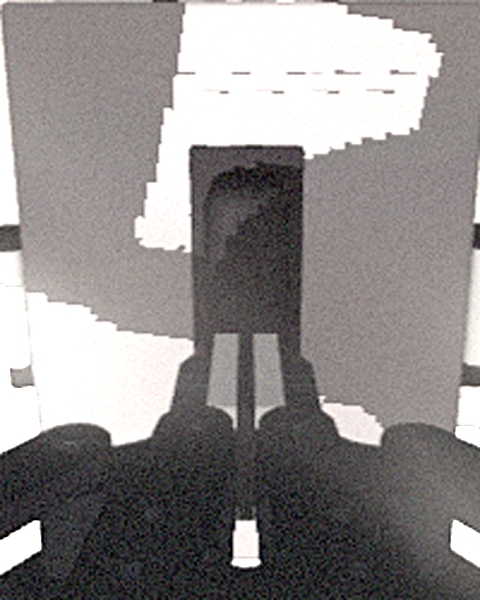

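The crop shows the finger ends at (245,335), with x=11 and z≈-46 in the tool frame, so they are well above the grip top at z=-24. The fingers seem to end about 46 mm short of the reported TCP. I'll check this independently with the scene camera.

```bash
python3 - <<'E'
from h import *
z=load("s3"); W=world(z); t=np.array([.575,.011])
u0=0
m=(np.hypot(W[...,0]-t[0],W[...,1]-t[1])<.05)
v,u=np.where(m); Z=W[...,2]*1000; print(u.min(),u.max(),v.min(),v.max())
for r in range(150,214,3):
    print(r," ".join("%4.0f"%Z[r,c] if m[r,c] else "   ." for c in range(320,372,2)))
w=load("w2"); s=world(w); 
A=rot([-.001,.658,.753,0]); T=(s-np.array([.5747,.0108,.197]))@A*1000
print("w2 finger"); 
for r in range(236,262,3): print(r," ".join("%4.0f,%4.0f,%4.0f|"%tuple(T[r,c]) for c in range(240,270,4)))
E
```

```text
323 383 26 349
150    .    .    .    .    .    .    .  204  217  225  228  226  228  231  230  235  233  234  233  232  228  231  229  227  219    .
153    .    .    .    .    .    .    .  199  211  219  222  224  227  227  229  228  226  230  228  229  228  227  222  216  205    .
156    .    .    .    .    .    .    .  192  202  210  213  217  217  220  219  222  222  224  221  219  218  216  213  208    .    .
159    .    .    .    .    .    .    .    .  196  200  205  208  211  210  212  214  215  213  213  211  210  206  205  196    .    .
162    .    .    .    .    .    .    .    .  186  191  195  198  201  203  204  206  204  203  204  202  199  199  195  146    .    .
165    .    .    .    .    .    .    .    .    .  185  189  189  195  195  195  196  197  198  193  194  192  188  143  137    .    .
168    .    .    .    .    .    .    .    .    .  177  177  180  183  186  188  186  188  188  186  160  156  131  131  130    .    .
171    .    .    .    .    .    .    .    .  168  166  168  172  175  170  163  163  163  148  148  150  142  123  122    .    .    .
174    .    .
[... 2360 characters left out ...]
29, -47|  -93, -80, 196|  -92, -74, 196|
248  -97,-114, 197|  -97,-108, 195|   10, -34, -50|   10, -32, -50|   10, -31, -50|    9, -29, -47|  -97, -80, 195|  -97, -75, 196|
251 -102,-114, 197|   10, -36, -53|   10, -33, -54|   10, -32, -54|   10, -30, -53|    7, -30, -46| -102, -81, 196| -102, -75, 197|
254    6, -39, -48|   10, -35, -56|   11, -32, -58|   10, -31, -57|    9, -29, -55|    6, -30, -47| -106, -81, 195| -106, -75, 196|
257   10, -35, -60|   10, -34, -60|   10, -32, -59|   10, -30, -60|    8, -30, -55|    4, -30, -47| -110, -81, 195| -111, -75, 196|
260   10, -35, -62|   10, -33, -63|   10, -31, -62|   10, -30, -62|    6, -30, -55|    3, -29, -48|   -1, -30, -39| -115, -76, 196|
```

Two cameras agree. The finger ends stand about 0.062 above the table while the TCP reads 0.0235, so the real fingertips are about 40 mm behind the reported TCP; the gripper body at z≈-113 fits this too. I'll use that measured offset: reopen, go 37 mm lower and grip.

>>> play_rows([
  {"tx":0,"ty":0,"tz":0,"rx":0,"ry":0,"rz":0,"fingers":0.65},
  {"tx":0,"ty":0,"tz":0,"rx":0,"ry":0,"rz":0,"fingers":0.65},
  {"tx":0,"ty":0,"tz":0,"rx":0,"ry":0,"rz":0,"fingers":0.65},
  {"tx":0,"ty":0,"tz":0,"rx":0,"ry":0,"rz":0,"fingers":0.65},
  {"tx":0,"ty":0,"tz":0,"rx":0,"ry":0,"rz":0,"fingers":0.65},
])

```text
time_s: 3.9
tool_pos: [0.5751, 0.011, 0.0236]
tool_rot: [-0.0, 0.656, 0.755, 0.0]
force: [-0.7, 0.6, -0.2]
width: 0.652
```

>>> play_rows([
  {"tx":0,"ty":0,"tz":1.5,"rx":0,"ry":0,"rz":0,"fingers":0.65},
  {"tx":0,"ty":0,"tz":1.2,"rx":0,"ry":0,"rz":0,"fingers":0.65},
  {"tx":0,"ty":0,"tz":0.6,"rx":0,"ry":0,"rz":0,"fingers":0.65},
  {"tx":0,"ty":0,"tz":0.4,"rx":0,"ry":0,"rz":0,"fingers":0.65},
  {"tx":0,"ty":0,"tz":0,"rx":0,"ry":0,"rz":0,"fingers":0.65},
])

```text
time_s: 4.4
tool_pos: [0.5747, 0.0111, -0.014]
tool_rot: [-0.001, 0.656, 0.755, -0.0]
force: [-0.1, -0.8, -0.6]
width: 0.648
```

>>> play_rows([
  {"tx":0,"ty":0,"tz":0,"rx":0,"ry":0,"rz":0,"fingers":0.3},
  {"tx":0,"ty":0,"tz":0,"rx":0,"ry":0,"rz":0,"fingers":0.0},
  {"tx":0,"ty":0,"tz":0,"rx":0,"ry":0,"rz":0,"fingers":0.0},
  {"tx":0,"ty":0,"tz":0,"rx":0,"ry":0,"rz":0,"fingers":0.0},
  {"tx":0,"ty":0,"tz":0,"rx":0,"ry":0,"rz":0,"fingers":0.0},
], grip_force=80)

```text
time_s: 4.9
tool_pos: [0.5755, 0.011, -0.0127]
tool_rot: [0.0, 0.656, 0.755, 0.0]
force: [-0.6, -0.5, 6.1]
width: 0.221
```

Gripped: width 0.22, about 19 mm. Lift and check.

>>> play_rows([
  {"tx":0,"ty":0,"tz":-1.5,"rx":0,"ry":0,"rz":0,"fingers":0.0},
  {"tx":0,"ty":0,"tz":-3,"rx":0,"ry":0,"rz":0,"fingers":0.0},
  {"tx":0,"ty":0,"tz":-3.5,"rx":0,"ry":0,"rz":0,"fingers":0.0},
  {"tx":0,"ty":0,"tz":-3.5,"rx":0,"ry":0,"rz":0,"fingers":0.0},
  {"tx":0,"ty":0,"tz":-1.5,"rx":0,"ry":0,"rz":0,"fingers":0.0},
])

```text
time_s: 5.4
tool_pos: [0.5763, 0.011, 0.119]
tool_rot: [0.002, 0.656, 0.755, 0.001]
force: [0.2, -0.4, -4.0]
width: 0.222
```

>>> play_rows([
  {"tx":0,"ty":0,"tz":0,"rx":0,"ry":0,"rz":0,"fingers":0.0},
  {"tx":0,"ty":0,"tz":0,"rx":0,"ry":0,"rz":0,"fingers":0.0},
])

```text
time_s: 5.6
tool_pos: [0.5739, 0.0112, 0.1153]
tool_rot: [-0.001, 0.656, 0.755, -0.001]
force: [0.0, 0.1, -4.3]
width: 0.218
```

```bash
python3 plan.py 0.5095 0.3283 0.118 -13.1 11; python3 wl.py w5 .15,.18,.575,.01,.06 .13,.147,.575,.01,.06
```

```text
pos [0.5739 0.0112 0.1153] yaw 8.07 turn -21.17 tilt [-2.4e-03  4.0e-04 -1.0e+00] n 11 F [ 0.   0.1 -4.3] t 5.6 w 0.218
tx 2.94 ty -0.18 tz -0.02 rz 1.92
tx 2.93 ty -0.27 tz -0.02 rz 1.92
tx 2.92 ty -0.37 tz -0.02 rz 1.92
tx 2.90 ty -0.47 tz -0.02 rz 1.92
tx 2.89 ty -0.57 tz -0.02 rz 1.92
tx 2.87 ty -0.66 tz -0.02 rz 1.92
tx 2.84 ty -0.76 tz -0.02 rz 1.92
tx 2.82 ty -0.85 tz -0.02 rz 1.92
tx 2.78 ty -0.95 tz -0.02 rz 1.92
tx 2.75 ty -1.04 tz -0.02 rz 1.92
tx 2.71 ty -1.13 tz -0.02 rz 1.92
(array([ 8362, 64750,  2708,  2170,  2286,  2570,  2099,  2520,  2476,
        2584,  2509,  1530,  1636,     0,    16, 55865]), array([-0.01,  0.  ,  0.01,  0.02,  0.03,  0.04,  0.05,  0.06,  0.07,
        0.08,  0.09,  0.1 ,  0.11,  0.12,  0.13,  0.14,  0.15]))
.15,.18,.575,.01,.06 7620 (array([574.4,  15.4]), array([43.3, 71.3]), 28.0) 0.175
.13,.147,.575,.01,.06 17654 (array([572.8,  16.5]), array([113.1, 108.1]), 48.6) 0.1456
```

The lid hangs level at 4.3 N, with plate top 0.1456 and underside about 0.1276. Carry it over the box.

>>> play_rows([
  {"tx":2.0,"ty":-0.1,"tz":0,"rx":0,"ry":0,"rz":1.9,"fingers":0.0},
  {"tx":2.9,"ty":-0.3,"tz":0,"rx":0,"ry":0,"rz":1.9,"fingers":0.0},
  {"tx":2.9,"ty":-0.4,"tz":0,"rx":0,"ry":0,"rz":1.9,"fingers":0.0},
  {"tx":2.9,"ty":-0.5,"tz":0,"rx":0,"ry":0,"rz":1.9,"fingers":0.0},
  {"tx":2.9,"ty":-0.6,"tz":0,"rx":0,"ry":0,"rz":1.9,"fingers":0.0},
])

```text
time_s: 6.15
tool_pos: [0.5448, 0.1463, 0.1142]
tool_rot: [-0.001, 0.716, 0.698, -0.002]
force: [0.4, 0.2, -4.2]
width: 0.213
```

>>> play_rows([
  {"tx":2.9,"ty":-0.7,"tz":0,"rx":0,"ry":0,"rz":1.9,"fingers":0.0},
  {"tx":2.8,"ty":-0.8,"tz":0,"rx":0,"ry":0,"rz":1.9,"fingers":0.0},
  {"tx":2.8,"ty":-0.8,"tz":0,"rx":0,"ry":0,"rz":1.9,"fingers":0.0},
  {"tx":2.8,"ty":-1.0,"tz":0,"rx":0,"ry":0,"rz":1.9,"fingers":0.0},
  {"tx":2.8,"ty":-1.0,"tz":0,"rx":0,"ry":0,"rz":1.9,"fingers":0.0},
])

```text
time_s: 6.65
tool_pos: [0.5147, 0.2904, 0.1141]
tool_rot: [-0.001, 0.772, 0.636, -0.002]
force: [1.4, 0.5, -4.3]
width: 0.219
```

>>> play_rows([
  {"tx":2.4,"ty":-1.0,"tz":0,"rx":0,"ry":0,"rz":1.9,"fingers":0.0},
  {"tx":1.2,"ty":-0.3,"tz":0,"rx":0,"ry":0,"rz":0.2,"fingers":0.0},
  {"tx":0,"ty":0,"tz":0,"rx":0,"ry":0,"rz":0,"fingers":0.0},
  {"tx":0,"ty":0,"tz":0,"rx":0,"ry":0,"rz":0,"fingers":0.0},
  {"tx":0,"ty":0,"tz":0,"rx":0,"ry":0,"rz":0,"fingers":0.0},
])

```text
time_s: 7.15
tool_pos: [0.5111, 0.3262, 0.1161]
tool_rot: [0.0, 0.783, 0.622, -0.001]
force: [0.9, 0.5, -4.7]
width: 0.222
```

```bash
python3 plan.py 0.5095 0.3283 0.118 -13.1 1; python3 - <<'E'
from h import *
def rect(P):
    r=cv2.minAreaRect((P[:,:2]*1000).astype(np.float32)); return np.round(r[0],1),np.round(r[1],1),round(r[2],1)
for n in("top","scene"):
    shot(n,n+"6"); W=world(load(n+"6")); P=W.reshape(-1,3); P=P[~np.isnan(P[:,0])]
    r=np.hypot(P[:,0]-.5095,P[:,1]-.327)
    for lo,hi,R_ in((.135,.153,.13),(.078,.09,.11)):
        Q=P[(P[:,2]>lo)&(P[:,2]<hi)&(r<R_)]; print(n,len(Q),rect(Q),np.median(Q[:,2]))
a=cv2.resize(load("top6")["im"][160:290,110:310],(800,520),interpolation=cv2.INTER_CUBIC); cv2.imwrite("pics/v6.png",a[:,:,::-1])
E
```

```text
pos [0.5111 0.3262 0.1161] yaw -13.07 turn -0.03 tilt [-9.0e-04 -1.4e-03 -1.0e+00] n 1 F [ 0.9  0.5 -4.7] t 7.15 w 0.222
tx 0.16 ty -0.21 tz -0.19 rz 0.03
top 2297 (array([502.9, 322.7]), array([184.8, 200.2]), 33.9) 0.1474912894965833
top 98 (array([501.3, 296.5]), array([ 95.4, 118.9]), 76.8) 0.08532734438099548
scene 1906 (array([505.9, 320. ]), array([187.3, 201.2]), 29.8) 0.14458351792566826
scene 174 (array([505.7, 311.2]), array([135.9, 121. ]), 75.9) 0.08157816833371923
```

View pics/v6.png

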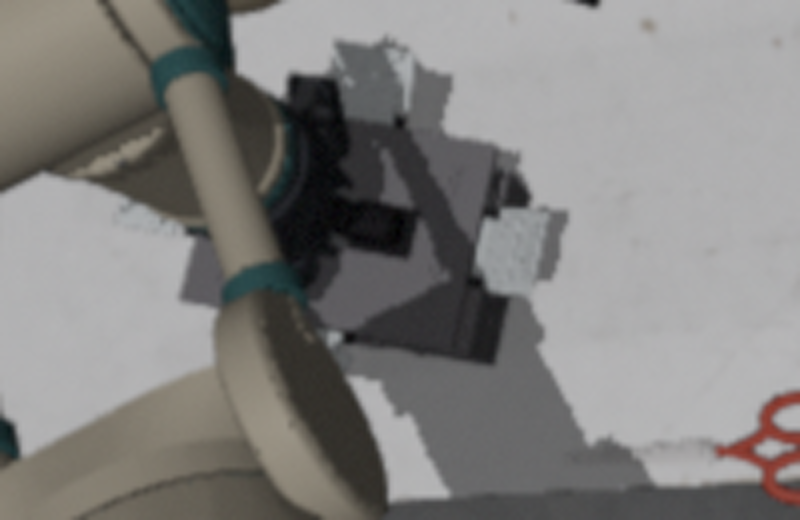

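The crop shows the lid aligned above the box, with the lid corner at about (495,350) just inside the box outline. I'll measure lid against box in the box's frame using edge strips.

```bash
cat > rel.py <<'E'
from h import *
import sys
def rel(fn,zl,zh,c=(.5095,.3283),yaw=-13.1,hx=62,hy=82,verb=1):
    W=world(load(fn)).reshape(-1,3); W=W[~np.isnan(W[:,0])]; W=W[(W[:,2]>zl)&(W[:,2]<zh)]
    a=np.radians(yaw); d=(W[:,:2]-c)*1000; x=d@[np.cos(a),np.sin(a)]; y=d@[-np.sin(a),np.cos(a)]
    k=(abs(x)<hx+12)&(abs(y)<hy+12); x=x[k];y=y[k]
    out=[]
    for s,t,lim,h in((x,y,(32,hy-8),hx),(y,x,(32,hx-8),hy)):
        for sg in(1,-1):
            for side in(1,-1):
                m=(side*t>lim[0])&(side*t<lim[1])&(sg*s>h-25)
                # outer edge per 6 mm strip, median of maxima
                if m.sum()>25:
                    b=np.floor(t[m]/6); mx=[np.max(sg*s[m][b==q]) for q in np.unique(b) if (b==q).sum()>3]
                    if len(mx)>1: out.append((("x","y")[s is y]+"+-"[sg<0],"+-"[side<0],round(float(np.median(mx)),1),int(m.sum())))
    print(fn,out)
if __name__=="__main__":
    rel("top0",.078,.095,hx=60,hy=80); rel("scene0",.074,.09,hx=60,hy=80)
    rel("top6",.138,.155); rel("scene6",.135,.152)
    rel("top0",.012,.024,c=(.575,.011),yaw=8.1); rel("scene0",.011,.022,c=(.575,.011),yaw=8.1)
E
python3 rel.py
```

```text
top0 [('x+', '+', 59.1, 29), ('x+', '-', 59.1, 32), ('x-', '+', 59.7, 27), ('x-', '-', 59.8, 29)]
scene0 [('x+', '+', 60.9, 27), ('y-', '-', 83.2, 26)]
top6 [('x+', '-', 62.9, 192), ('x-', '+', 60.2, 80), ('x-', '-', 60.0, 183), ('y+', '-', 79.0, 86), ('y-', '+', 83.6, 109), ('y-', '-', 83.8, 115)]
scene6 [('x+', '+', 62.6, 36), ('x+', '-', 62.7, 104), ('x-', '+', 59.0, 84), ('x-', '-', 58.8, 97), ('y+', '-', 76.8, 34), ('y-', '+', 86.8, 81), ('y-', '-', 86.8, 84)]
top0 [('x+', '+', 60.6, 132), ('x+', '-', 61.1, 132), ('x-', '+', 61.6, 148), ('x-', '-', 61.3, 144), ('y+', '+', 80.7, 72), ('y+', '-', 80.3, 75), ('y-', '+', 79.9, 66), ('y-', '-', 80.7, 71)]
scene0 [('x+', '+', 60.0, 99), ('x+', '-', 60.3, 117), ('x-', '+', 62.6, 139), ('x-', '-', 62.4, 155), ('y+', '+', 77.8, 50), ('y+', '-', 77.7, 53), ('y-', '+', 84.3, 75), ('y-', '-', 84.6, 84)]
```

Lid sits at x +1.4…+1.6, y about -2 mm from the box centre, and the yaw is parallel; the TCP reading agrees. I'll correct tx +0.2, ty -0.16 cm and lower to just above the rim.

>>> play_rows([
  {"tx":0.2,"ty":-0.16,"tz":1.5,"rx":0,"ry":0,"rz":0,"fingers":0.0},
  {"tx":0,"ty":0,"tz":1.5,"rx":0,"ry":0,"rz":0,"fingers":0.0},
  {"tx":0,"ty":0,"tz":0.8,"rx":0,"ry":0,"rz":0,"fingers":0.0},
  {"tx":0,"ty":0,"tz":0,"rx":0,"ry":0,"rz":0,"fingers":0.0},
  {"tx":0,"ty":0,"tz":0,"rx":0,"ry":0,"rz":0,"fingers":0.0},
])

```text
time_s: 7.75
tool_pos: [0.5105, 0.3299, 0.079]
tool_rot: [0.0, 0.783, 0.622, 0.0]
force: [0.8, -0.3, -4.5]
width: 0.221
```

```bash
python3 - <<'E'
from h import *; from rel import rel
s=ctrl.read_state(); print(s["tool_pos"].round(4),s["force"].round(1))
for n in("top","scene"): shot(n,n+"7")
rel("top7",.098,.117); rel("scene7",.096,.114)
E
```

```text
[0.5105 0.3299 0.079 ] [ 0.8 -0.3 -4.5]
top7 [('x+', '-', 61.4, 168), ('x-', '+', 61.2, 52), ('x-', '-', 61.1, 179), ('y+', '-', 82.9, 79), ('y-', '+', 80.1, 88), ('y-', '-', 80.7, 93)]
scene7 [('x+', '+', 61.4, 34), ('x+', '-', 61.5, 96), ('x-', '+', 60.6, 85), ('x-', '-', 60.4, 106), ('y+', '-', 78.0, 39), ('y-', '+', 83.2, 69), ('y-', '-', 83.5, 71)]
```

Now y is +1.1 mm and x about 0.2 mm. Correct tx -0.1, then lower gently.

>>> play_rows([
  {"tx":-0.1,"ty":-0.02,"tz":0.2,"rx":0,"ry":0,"rz":0,"fingers":0.0},
  {"tx":0,"ty":0,"tz":0.4,"rx":0,"ry":0,"rz":0,"fingers":0.0},
  {"tx":0,"ty":0,"tz":0.4,"rx":0,"ry":0,"rz":0,"fingers":0.0},
  {"tx":0,"ty":0,"tz":0.2,"rx":0,"ry":0,"rz":0,"fingers":0.0},
  {"tx":0,"ty":0,"tz":0,"rx":0,"ry":0,"rz":0,"fingers":0.0},
])

```text
time_s: 8.35
tool_pos: [0.5092, 0.329, 0.066]
tool_rot: [-0.0, 0.783, 0.622, -0.001]
force: [-0.1, 0.4, -4.0]
width: 0.224
```

>>> play_rows([
  {"tx":0,"ty":0,"tz":0.2,"rx":0,"ry":0,"rz":0,"fingers":0.0},
  {"tx":0,"ty":0,"tz":0.1,"rx":0,"ry":0,"rz":0,"fingers":0.0},
  {"tx":0,"ty":0,"tz":0.1,"rx":0,"ry":0,"rz":0,"fingers":0.0},
  {"tx":0,"ty":0,"tz":0,"rx":0,"ry":0,"rz":0,"fingers":0.0},
  {"tx":0,"ty":0,"tz":0,"rx":0,"ry":0,"rz":0,"fingers":0.0},
])

```text
time_s: 8.85
tool_pos: [0.5096, 0.3292, 0.0627]
tool_rot: [-0.0, 0.783, 0.622, 0.0]
force: [0.2, 1.1, -3.6]
width: 0.219
```

>>> play_rows([
  {"tx":0,"ty":0,"tz":0.1,"rx":0,"ry":0,"rz":0,"fingers":0.0},
  {"tx":0,"ty":0,"tz":0.05,"rx":0,"ry":0,"rz":0,"fingers":0.0},
  {"tx":0,"ty":0,"tz":0,"rx":0,"ry":0,"rz":0,"fingers":0.0},
])

```text
time_s: 9.15
tool_pos: [0.5097, 0.3292, 0.0625]
tool_rot: [0.0, 0.783, 0.622, 0.0]
force: [-2.4, -1.6, 5.1]
width: 0.219
```

Contact force comes up at TCP 0.0625, matching the seated height. Release and rise, then look.

>>> play_rows([
  {"tx":0,"ty":0,"tz":0,"rx":0,"ry":0,"rz":0,"fingers":0.6},
  {"tx":0,"ty":0,"tz":0,"rx":0,"ry":0,"rz":0,"fingers":0.6},
  {"tx":0,"ty":0,"tz":0,"rx":0,"ry":0,"rz":0,"fingers":0.6},
  {"tx":0,"ty":0,"tz":0,"rx":0,"ry":0,"rz":0,"fingers":0.6},
])

```text
time_s: 9.55
tool_pos: [0.5098, 0.3292, 0.061]
tool_rot: [0.0, 0.783, 0.622, 0.0]
force: [0.0, 0.2, 0.8]
width: 0.6
```

>>> play_rows([
  {"tx":0,"ty":0,"tz":-1.5,"rx":0,"ry":0,"rz":0,"fingers":0.6},
  {"tx":0,"ty":0,"tz":-3.5,"rx":0,"ry":0,"rz":0,"fingers":0.6},
  {"tx":0,"ty":0,"tz":-4.0,"rx":0,"ry":0,"rz":0,"fingers":0.0},
  {"tx":0,"ty":0,"tz":-2.0,"rx":0,"ry":0,"rz":0,"fingers":0.0},
  {"tx":0,"ty":0,"tz":0,"rx":0,"ry":0,"rz":0,"fingers":0.0},
])

```text
time_s: 10.05
tool_pos: [0.5119, 0.3304, 0.1749]
tool_rot: [0.001, 0.783, 0.622, 0.004]
force: [0.1, -1.0, 0.3]
width: 0.091
```

```bash
cat > clips.py <<'E'
from h import *; from rel import rel
import sys
def clips(fn,c=(.5095,.3285),yaw=-13.1):
    W=world(load(fn)).reshape(-1,3); W=W[~np.isnan(W[:,0])]
    a=np.radians(yaw); d=(W[:,:2]-c)*1000; x=d@[np.cos(a),np.sin(a)]; y=d@[-np.sin(a),np.cos(a)]; z=W[:,2]*1000
    m=(abs(x)<58)&(abs(y)<78)&(abs(x)>14)&(z>80)&(z<105)
    if m.sum()>100:
        M=np.c_[x[m],y[m],np.ones(m.sum())]; k=np.linalg.lstsq(M,z[m],rcond=None)[0]
        print(fn,"plate z",k[2].round(1),"tilt deg",np.degrees(k[:2]).round(2),"med",np.median(z[m]).round(1))
    for n,o,t,h in(("a",x,y,66),("b",y,x,86),("c",-x,y,66),("d",-y,x,86)):
        q=(abs(t)<22)&(o>h+4)&(o<h+48)&(z>40)&(z<135)
        if q.sum()<20: print(n,"few",q.sum()); continue
        k=np.polyfit(o[q]-h,z[q],1); print(n,int(q.sum()),"out max",(np.percentile(o[q],98)-h).round(1),"z at hinge",k[1].round(1),"slope deg",np.degrees(np.arctan(k[0])).round(1),"t med",np.median(t[q]).round(1))
if __name__=="__main__":
    n=sys.argv[1]; s=ctrl.read_state(); print(s["tool_pos"].round(4),s["force"].round(1),s["time_s"])
    for cam in sys.argv[2:]: shot(cam,cam+n); clips(cam+n)
E
python3 - <<'E'
from h import *
s=ctrl.read_state(); print(s["tool_pos"].round(4),s["force"].round(1),s["time_s"])
from clips import clips
for n in("top","scene","wrist"): shot(n,n+"8"); clips(n+"8")
from rel import rel
rel("wrist8",.086,.099,c=(.5095,.3283)); rel("top8",.086,.103); rel("scene8",.082,.099)
im=load("wrist8")["im"]; cv2.imwrite("pics/v8.png",cv2.convertScaleAbs(im[:,:,::-1],alpha=1.5))
E
```

```text
[0.5119 0.3304 0.1749] [ 0.1 -1.   0.3] 10.05
top8 plate z 93.8 tilt deg [0.05 0.01] med 93.8
a 245 out max 37.8 z at hinge 92.9 slope deg 19.4 t med -0.1
b few 1
c 212 out max 41.0 z at hinge 92.6 slope deg 2.3 t med -4.7
d 219 out max 36.9 z at hinge 93.3 slope deg 25.1 t med -0.1
scene8 plate z 90.8 tilt deg [-0.01 -0.01] med 90.7
a 141 out max 38.7 z at hinge 88.8 slope deg 19.9 t med -1.1
b 145 out max 37.6 z at hinge 89.5 slope deg 11.8 t med -0.6
c 147 out max 41.1 z at hinge 89.7 slope deg 1.9 t med -1.6
d 105 out max 41.4 z at hinge 88.9 slope deg 24.0 t med -0.4
wrist8 plate z 92.9 tilt deg [-0.02 -0.06] med 92.8
a 2059 out max 38.2 z at hinge 91.4 slope deg 20.1 t med 1.0
b 2793 out max 40.9 z at hinge 91.1 slope deg 12.2 t med 0.1
c 1894 out max 40.1 z at hinge 91.2 slope deg 3.4 t med 1.0
d 112 out max 35.5 z at hinge 92.6 slope deg 25.3 t med 0.0
wrist8 [('x+', '+', 61.5, 1398), ('x+', '-', 62.0, 1036), ('x-', '+', 61.8, 1389), ('x-', '-', 61.3, 1014), ('y+', '+', 82.4, 803), ('y+', '-', 82.2, 800), ('y-', '+', 79.5, 430), ('y-', '-', 79.6, 427)]
top8 [('x+', '+', 59.8, 64), ('x+', '-', 60.7, 159), ('x-', '+', 61.1, 77), ('x-', '-', 61.5, 175), ('y-', '+', 80.5, 86), ('y-', '-', 80.9, 96)]
scene8 [('x+', '+', 60.3, 75), ('x+', '-', 60.9, 88), ('x-', '+', 61.1, 89), ('x-', '-', 60.9, 105), ('y+', '+', 78.8, 34), ('y+', '-', 79.3, 39), ('y-', '+', 84.3, 72), ('y-', '-', 85.1, 73)]
```

View pics/v8.png

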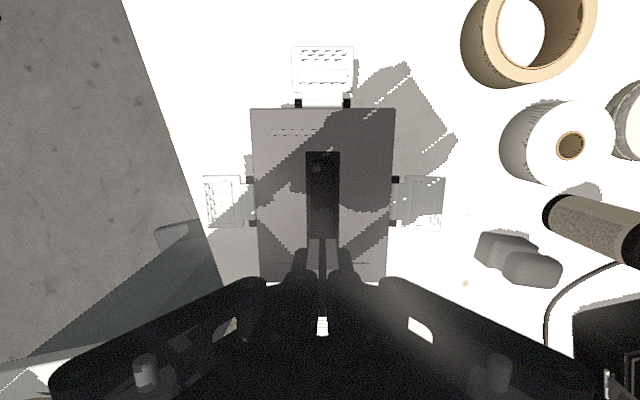

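The image shows the lid square on the box with clips still out: b at (323,70), the others at (222,200), (420,200) and hidden below. Plate top is 92.9 mm (should be 93) with zero tilt, so it is seated. Clip angles are about 110/102/93/115°.

Now clip b with the shut fingers, using the flat tool-x face (±11 mm).

>>> play_rows([
  {"tx":3.5,"ty":0,"tz":0,"rx":0,"ry":0,"rz":0,"fingers":0.0},
  {"tx":4.4,"ty":0,"tz":0,"rx":0,"ry":0,"rz":0,"fingers":0.0},
  {"tx":4.0,"ty":0,"tz":2.0,"rx":0,"ry":0,"rz":0,"fingers":0.0},
  {"tx":0,"ty":0,"tz":4.0,"rx":0,"ry":0,"rz":0,"fingers":0.0},
  {"tx":0,"ty":0,"tz":1.0,"rx":0,"ry":0,"rz":0,"fingers":0.0},
])

```text
time_s: 10.7
tool_pos: [0.5324, 0.4435, 0.0938]
tool_rot: [-0.0, 0.782, 0.623, -0.006]
force: [-1.2, 0.1, -1.0]
width: 0.003
```

>>> play_rows([
  {"tx":0,"ty":0,"tz":0,"rx":0,"ry":0,"rz":0,"fingers":0.0},
  {"tx":0,"ty":0,"tz":0,"rx":0,"ry":0,"rz":0,"fingers":0.0},
])

```text
time_s: 10.9
tool_pos: [0.5366, 0.4445, 0.1015]
tool_rot: [0.0, 0.783, 0.622, -0.0]
force: [0.4, 0.5, 0.6]
width: 0.001
```

```bash
cat > bx.py <<'E'
from h import *
s=ctrl.read_state(); d=(s["tool_pos"][:2]-[.5098,.3293])*1000; a=np.radians(-13.1)
F=s["force"]; e=[np.cos(a),np.sin(a)]; g=[-np.sin(a),np.cos(a)]
print("box x,y",(d@e).round(1),(d@g).round(1),"tip z",(s["tool_pos"][2]*1000+40).round(1),"F x,y,z",(F[:2]@e).round(1),(F[:2]@g).round(1),F[2].round(1),"j",s["joints"].round(2),"t",s["time_s"],"w",s["width"].round(3))
E
python3 bx.py
```

```text
Traceback (most recent call last):
  File "bx.py", line 4, in <module>
    print("box x,y",(d@e).round(1),(d@g).round(1),"tip z",(s["tool_pos"][2]*1000+40).round(1),"F x,y,z",(F[:2]@e).round(1),(F[:2]@g).round(1),F[2].round(1),"j",s["joints"].round(2),"t",s["time_s"],"w",s["width"].round(3))
                                                                                                                                                                                                         ^^^^^^^^^^^^^^^^
AttributeError: 'float' object has no attribute 'round'
```

>>> play_rows([
  {"tx":0,"ty":0,"tz":2.0,"rx":0,"ry":0,"rz":0,"fingers":0.0},
  {"tx":0,"ty":0,"tz":2.0,"rx":0,"ry":0,"rz":0,"fingers":0.0},
  {"tx":0,"ty":0,"tz":1.5,"rx":0,"ry":0,"rz":0,"fingers":0.0},
  {"tx":0,"ty":0,"tz":1.5,"rx":0,"ry":0,"rz":0,"fingers":0.0},
  {"tx":0,"ty":0,"tz":1.3,"rx":0,"ry":0,"rz":0,"fingers":0.0},
])

```text
time_s: 11.4
tool_pos: [0.5378, 0.4455, 0.0195]
tool_rot: [0.0, 0.783, 0.622, 0.002]
force: [0.2, -0.0, 1.9]
width: 0.0
```

>>> play_rows([
  {"tx":-0.5,"ty":0,"tz":0,"rx":0,"ry":0,"rz":0,"fingers":0.0},
  {"tx":-0.5,"ty":0,"tz":0,"rx":0,"ry":0,"rz":0,"fingers":0.0},
  {"tx":-0.4,"ty":0,"tz":0,"rx":0,"ry":0,"rz":0,"fingers":0.0},
  {"tx":-0.2,"ty":0,"tz":0,"rx":0,"ry":0,"rz":0,"fingers":0.0},
  {"tx":0,"ty":0,"tz":0,"rx":0,"ry":0,"rz":0,"fingers":0.0},
])

```text
time_s: 11.9
tool_pos: [0.533, 0.4291, 0.0187]
tool_rot: [0.0, 0.783, 0.622, 0.0]
force: [-0.2, 0.5, 0.2]
width: 0.003
```

```bash
sed -i 's/s\["width"\].round(3)/round(s["width"],3)/' bx.py; python3 bx.py
```

```text
box x,y -0.1 102.4 tip z 58.7 F x,y,z -0.3 0.5 0.2 j [ 0.58  0.57  1.5  -0.    1.08  0.8 ] t 11.9 w 0.003
```

>>> play_rows([
  {"tx":-0.2,"ty":0,"tz":0,"rx":0,"ry":0,"rz":0,"fingers":0.0},
  {"tx":-0.1,"ty":0,"tz":0,"rx":0,"ry":0,"rz":0,"fingers":0.0},
  {"tx":-0.1,"ty":0,"tz":0,"rx":0,"ry":0,"rz":0,"fingers":0.0},
  {"tx":0,"ty":0,"tz":0,"rx":0,"ry":0,"rz":0,"fingers":0.0},
])

```text
time_s: 12.3
tool_pos: [0.5323, 0.4261, 0.0185]
tool_rot: [-0.0, 0.783, 0.622, 0.001]
force: [0.9, 1.9, 1.3]
width: -0.001
```

>>> play_rows([
  {"tx":-0.1,"ty":0,"tz":0,"rx":0,"ry":0,"rz":0,"fingers":0.0},
  {"tx":-0.1,"ty":0,"tz":0,"rx":0,"ry":0,"rz":0,"fingers":0.0},
  {"tx":0,"ty":0,"tz":0,"rx":0,"ry":0,"rz":0,"fingers":0.0},
])

```text
time_s: 12.6
tool_pos: [0.5321, 0.4252, 0.0185]
tool_rot: [-0.001, 0.783, 0.622, 0.002]
force: [1.0, 5.3, -0.1]
width: 0.0
```

```bash
python3 bx.py
```

```text
box x,y -0.0 98.5 tip z 58.5 F x,y,z -0.2 5.4 -0.1 j [0.57 0.56 1.51 0.   1.07 0.8 ] t 12.6 w 0.0
```

Clip b meets a firm stop (5 N) with the finger face at 87.5 mm, which is flat. Back out, rise, and cross to clip d.

>>> play_rows([
  {"tx":1.5,"ty":0,"tz":0,"rx":0,"ry":0,"rz":0,"fingers":0.0},
  {"tx":1.0,"ty":0,"tz":-2.0,"rx":0,"ry":0,"rz":0,"fingers":0.0},
  {"tx":0,"ty":0,"tz":-4.0,"rx":0,"ry":0,"rz":0,"fingers":0.0},
  {"tx":0,"ty":0,"tz":-4.0,"rx":0,"ry":0,"rz":0,"fingers":0.0},
  {"tx":-2.4,"ty":0,"tz":0,"rx":0,"ry":0,"rz":0,"fingers":0.0},
])

```text
time_s: 13.1
tool_pos: [0.5353, 0.4279, 0.1242]
tool_rot: [0.001, 0.782, 0.623, 0.006]
force: [1.1, -0.4, -0.4]
width: -0.0
```

>>> play_rows([
  {"tx":-4.4,"ty":0,"tz":0,"rx":0,"ry":0,"rz":0,"fingers":0.0},
  {"tx":-4.4,"ty":0,"tz":0,"rx":0,"ry":0,"rz":0,"fingers":0.0},
  {"tx":-4.4,"ty":0,"tz":0,"rx":0,"ry":0,"rz":0,"fingers":0.0},
  {"tx":-4.4,"ty":0,"tz":0,"rx":0,"ry":0,"rz":0,"fingers":0.0},
  {"tx":-4.0,"ty":0,"tz":0,"rx":0,"ry":0,"rz":0,"fingers":0.0},
])

```text
time_s: 13.6
tool_pos: [0.4808, 0.2111, 0.1176]
tool_rot: [0.0, 0.783, 0.622, -0.002]
force: [0.4, -0.7, 0.6]
width: 0.001
```

>>> play_rows([
  {"tx":0,"ty":0,"tz":0,"rx":0,"ry":0,"rz":0,"fingers":0.0},
  {"tx":0,"ty":0,"tz":0,"rx":0,"ry":0,"rz":0,"fingers":0.0},
  {"tx":0,"ty":0,"tz":0,"rx":0,"ry":0,"rz":0,"fingers":0.0},
])

```text
time_s: 13.9
tool_pos: [0.4832, 0.2146, 0.1181]
tool_rot: [-0.0, 0.783, 0.622, 0.0]
force: [-1.0, -0.1, -0.1]
width: -0.001
```

```bash
python3 bx.py; python3 clips.py 9 scene wrist
```

```text
box x,y 0.1 -117.7 tip z 158.1 F x,y,z -1.0 -0.4 -0.1 j [0.29 0.27 1.73 0.   1.15 0.51] t 13.9 w -0.001
[0.4832 0.2146 0.1181] [-1.  -0.1 -0.1] 13.9
scene9 plate z 90.6 tilt deg [-0.07 -0.16] med 90.7
a 99 out max 39.2 z at hinge 88.5 slope deg 20.9 t med -8.8
b few 0
c 139 out max 41.0 z at hinge 89.3 slope deg 2.4 t med -1.1
d 107 out max 42.4 z at hinge 87.5 slope deg 24.7 t med -1.1
wrist9 plate z 92.7 tilt deg [-0.02 -0.16] med 92.7
a 5166 out max 38.1 z at hinge 91.2 slope deg 20.2 t med 0.4
b few 0
c 4551 out max 39.9 z at hinge 91.0 slope deg 3.4 t med 0.7
d 3313 out max 37.9 z at hinge 90.8 slope deg 26.2 t med 0.0
```

Clip b is down and the lid still seated. Now clip d.

>>> play_rows([
  {"tx":0,"ty":0,"tz":3.0,"rx":0,"ry":0,"rz":0,"fingers":0.0},
  {"tx":0,"ty":0,"tz":2.0,"rx":0,"ry":0,"rz":0,"fingers":0.0},
  {"tx":0,"ty":0,"tz":1.8,"rx":0,"ry":0,"rz":0,"fingers":0.0},
  {"tx":0,"ty":0,"tz":1.7,"rx":0,"ry":0,"rz":0,"fingers":0.0},
  {"tx":0,"ty":0,"tz":1.5,"rx":0,"ry":0,"rz":0,"fingers":0.0},
])

```text
time_s: 14.5
tool_pos: [0.4832, 0.2152, 0.0172]
tool_rot: [0.0, 0.782, 0.623, -0.0]
force: [0.4, 0.1, 0.8]
width: 0.001
```

>>> play_rows([
  {"tx":0.5,"ty":0,"tz":0,"rx":0,"ry":0,"rz":0,"fingers":0.0},
  {"tx":0.5,"ty":0,"tz":0,"rx":0,"ry":0,"rz":0,"fingers":0.0},
  {"tx":0.4,"ty":0,"tz":0,"rx":0,"ry":0,"rz":0,"fingers":0.0},
  {"tx":0.2,"ty":0,"tz":0,"rx":0,"ry":0,"rz":0,"fingers":0.0},
  {"tx":0.1,"ty":0,"tz":0,"rx":0,"ry":0,"rz":0,"fingers":0.0},
])

```text
time_s: 15.0
tool_pos: [0.4871, 0.2309, 0.0186]
tool_rot: [0.0, 0.783, 0.623, 0.0]
force: [-1.1, -3.4, 0.7]
width: -0.003
```

>>> play_rows([
  {"tx":0.1,"ty":0,"tz":0,"rx":0,"ry":0,"rz":0,"fingers":0.0},
  {"tx":0,"ty":0,"tz":0,"rx":0,"ry":0,"rz":0,"fingers":0.0},
])

```text
time_s: 15.2
tool_pos: [0.4872, 0.2316, 0.0186]
tool_rot: [0.0, 0.783, 0.622, 0.0]
force: [-0.6, -2.7, 2.7]
width: -0.003
```

```bash
python3 bx.py
```

```text
box x,y 0.2 -100.3 tip z 58.6 F x,y,z 0.0 -2.7 2.7 j [ 0.31  0.39  1.84 -0.    0.92  0.54] t 15.2 w -0.003
```

>>> play_rows([
  {"tx":0.1,"ty":0,"tz":0,"rx":0,"ry":0,"rz":0,"fingers":0.0},
  {"tx":0.1,"ty":0,"tz":0,"rx":0,"ry":0,"rz":0,"fingers":0.0},
  {"tx":0,"ty":0,"tz":0,"rx":0,"ry":0,"rz":0,"fingers":0.0},
])

```text
time_s: 15.5
tool_pos: [0.4872, 0.2318, 0.0186]
tool_rot: [0.001, 0.782, 0.623, -0.001]
force: [-2.0, -7.9, 5.3]
width: -0.002
```

```bash
python3 bx.py
```

```text
box x,y 0.1 -100.0 tip z 58.6 F x,y,z -0.1 -8.2 5.3 j [ 0.32  0.39  1.84 -0.    0.92  0.55] t 15.5 w -0.002
```

Clip d is firm at 8 N with the face at -89.0, so flat. Back out and rise; next come a and c with the tool turned 90°.

>>> play_rows([
  {"tx":-1.5,"ty":0,"tz":0,"rx":0,"ry":0,"rz":0,"fingers":0.0},
  {"tx":-1.2,"ty":0,"tz":-2.0,"rx":0,"ry":0,"rz":0,"fingers":0.0},
  {"tx":0,"ty":0,"tz":-4.0,"rx":0,"ry":0,"rz":0,"fingers":0.0},
  {"tx":0,"ty":0,"tz":-4.0,"rx":0,"ry":0,"rz":0,"fingers":0.0},
  {"tx":0,"ty":0,"tz":-1.0,"rx":0,"ry":0,"rz":0,"fingers":0.0},
])

```text
time_s: 16.0
tool_pos: [0.4846, 0.2084, 0.1326]
tool_rot: [0.001, 0.783, 0.622, 0.005]
force: [0.4, -0.6, -0.2]
width: -0.001
```

>>> play_rows([
  {"tx":0,"ty":0,"tz":0,"rx":0,"ry":0,"rz":0,"fingers":0.0},
  {"tx":0,"ty":0,"tz":0,"rx":0,"ry":0,"rz":0,"fingers":0.0},
])

```text
time_s: 16.2
tool_pos: [0.4806, 0.2072, 0.1271]
tool_rot: [-0.001, 0.783, 0.622, -0.0]
force: [0.0, 0.4, -1.0]
width: 0.0
```

```bash
python3 - <<'E'
import numpy as np
from plan import plan
a=np.radians(-13.1); e=np.array([np.cos(a),np.sin(a)]); C=np.array([.5098,.3293]); p=C+.099*e
plan([p[0],p[1],.125],76.8,11)
E
```

```text
pos [0.4806 0.2072 0.1271] yaw -13.05 turn 89.85 tilt [-1.4e-03  3.0e-04 -1.0e+00] n 11 F [ 0.   0.4 -1. ] t 16.2 w 0.0
tx 1.14 ty 0.91 tz 0.02 rz -8.17
tx 1.00 ty 1.06 tz 0.02 rz -8.17
tx 0.84 ty 1.19 tz 0.02 rz -8.17
tx 0.66 ty 1.30 tz 0.02 rz -8.17
tx 0.47 ty 1.38 tz 0.02 rz -8.17
tx 0.27 ty 1.43 tz 0.02 rz -8.17
tx 0.06 ty 1.46 tz 0.02 rz -8.17
tx -0.15 ty 1.45 tz 0.02 rz -8.17
tx -0.35 ty 1.42 tz 0.02 rz -8.17
tx -0.55 ty 1.35 tz 0.02 rz -8.17
tx -0.73 ty 1.26 tz 0.02 rz -8.17
```

>>> play_rows([
  {"tx":1.1,"ty":0.9,"tz":0,"rx":0,"ry":0,"rz":-8.2,"fingers":0.0},
  {"tx":1.0,"ty":1.1,"tz":0,"rx":0,"ry":0,"rz":-8.2,"fingers":0.0},
  {"tx":0.8,"ty":1.2,"tz":0,"rx":0,"ry":0,"rz":-8.2,"fingers":0.0},
  {"tx":0.7,"ty":1.3,"tz":0,"rx":0,"ry":0,"rz":-8.2,"fingers":0.0},
  {"tx":0.5,"ty":1.4,"tz":0,"rx":0,"ry":0,"rz":-8.2,"fingers":0.0},
])

```text
time_s: 16.7
tool_pos: [0.5377, 0.2527, 0.1254]
tool_rot: [-0.002, 0.513, 0.859, -0.002]
force: [-0.8, -0.3, -0.3]
width: -0.001
```

>>> play_rows([
  {"tx":0.3,"ty":1.4,"tz":0,"rx":0,"ry":0,"rz":-8.2,"fingers":0.0},
  {"tx":0.1,"ty":1.5,"tz":0,"rx":0,"ry":0,"rz":-8.2,"fingers":0.0},
  {"tx":-0.2,"ty":1.4,"tz":0,"rx":0,"ry":0,"rz":-8.2,"fingers":0.0},
  {"tx":-0.4,"ty":1.4,"tz":0,"rx":0,"ry":0,"rz":-8.2,"fingers":0.0},
  {"tx":-0.5,"ty":1.4,"tz":0,"rx":0,"ry":0,"rz":-8.2,"fingers":0.0},
])

```text
time_s: 17.2
tool_pos: [0.5946, 0.2983, 0.125]
tool_rot: [-0.002, 0.18, 0.984, -0.001]
force: [-0.6, -0.7, -0.3]
width: -0.0
```

>>> play_rows([
  {"tx":-0.7,"ty":1.3,"tz":0,"rx":0,"ry":0,"rz":-8.0,"fingers":0.0},
  {"tx":0,"ty":0,"tz":0,"rx":0,"ry":0,"rz":0,"fingers":0.0},
  {"tx":0,"ty":0,"tz":0,"rx":0,"ry":0,"rz":0,"fingers":0.0},
])

```text
time_s: 17.5
tool_pos: [0.6053, 0.3075, 0.1258]
tool_rot: [-0.002, 0.115, 0.993, -0.001]
force: [0.2, -0.6, -0.1]
width: 0.002
```

```bash
python3 bx.py; python3 plan.py .6 .3 .1 76.9 1
```

```text
box x,y 98.0 0.4 tip z 165.8 F x,y,z 0.3 -0.5 -0.1 j [ 0.37  0.48  1.37  0.    1.3  -0.97] t 17.5 w 0.002
pos [0.6053 0.3075 0.1258] yaw 76.82 turn 0.08 tilt [-0.0041 -0.0015 -1.    ] n 1 F [ 0.2 -0.6 -0.1] t 17.5 w 0.002
tx 0.35 ty -0.85 tz 2.58 rz -0.08
```

>>> play_rows([
  {"tx":0,"ty":0,"tz":3.7,"rx":0,"ry":0,"rz":0,"fingers":0.0},
  {"tx":0,"ty":0,"tz":2.0,"rx":0,"ry":0,"rz":0,"fingers":0.0},
  {"tx":0,"ty":0,"tz":1.8,"rx":0,"ry":0,"rz":0,"fingers":0.0},
  {"tx":0,"ty":0,"tz":1.7,"rx":0,"ry":0,"rz":0,"fingers":0.0},
  {"tx":0,"ty":0,"tz":1.5,"rx":0,"ry":0,"rz":0,"fingers":0.0},
])

```text
time_s: 18.0
tool_pos: [0.6056, 0.3071, 0.0201]
tool_rot: [-0.001, 0.115, 0.993, -0.0]
force: [0.4, -0.7, 0.1]
width: 0.0
```

>>> play_rows([
  {"tx":0.5,"ty":0,"tz":0,"rx":0,"ry":0,"rz":0,"fingers":0.0},
  {"tx":0.5,"ty":0,"tz":0,"rx":0,"ry":0,"rz":0,"fingers":0.0},
  {"tx":0.4,"ty":0,"tz":0,"rx":0,"ry":0,"rz":0,"fingers":0.0},
  {"tx":0.2,"ty":0,"tz":0,"rx":0,"ry":0,"rz":0,"fingers":0.0},
  {"tx":0.1,"ty":0,"tz":0,"rx":0,"ry":0,"rz":0,"fingers":0.0},
])

```text
time_s: 18.5
tool_pos: [0.5902, 0.312, 0.022]
tool_rot: [0.001, 0.113, 0.994, 0.0]
force: [1.4, -0.1, 0.8]
width: -0.001
```

>>> play_rows([
  {"tx":0.1,"ty":0,"tz":0,"rx":0,"ry":0,"rz":0,"fingers":0.0},
  {"tx":0.1,"ty":0,"tz":0,"rx":0,"ry":0,"rz":0,"fingers":0.0},
  {"tx":0,"ty":0,"tz":0,"rx":0,"ry":0,"rz":0,"fingers":0.0},
])

```text
time_s: 18.8
tool_pos: [0.5883, 0.3125, 0.0214]
tool_rot: [0.0, 0.113, 0.994, 0.0]
force: [1.4, -0.6, 0.4]
width: 0.003
```

```bash
python3 bx.py
```

```text
box x,y 80.2 1.4 tip z 61.4 F x,y,z 1.5 -0.2 0.4 j [ 0.38  0.54  1.54  0.    1.06 -0.96] t 18.8 w 0.003
```

Face at 69.2 and 1.5 N (hinge friction only), so push on to the stop near 68.

>>> play_rows([
  {"tx":0.1,"ty":0,"tz":0,"rx":0,"ry":0,"rz":0,"fingers":0.0},
  {"tx":0.1,"ty":0,"tz":0,"rx":0,"ry":0,"rz":0,"fingers":0.0},
  {"tx":0,"ty":0,"tz":0,"rx":0,"ry":0,"rz":0,"fingers":0.0},
])

```text
time_s: 19.1
tool_pos: [0.5874, 0.3128, 0.0214]
tool_rot: [0.001, 0.113, 0.994, 0.0]
force: [4.0, -1.0, 1.0]
width: 0.001
```

```bash
python3 bx.py
```

```text
box x,y 79.3 1.5 tip z 61.4 F x,y,z 4.1 -0.1 1.0 j [ 0.39  0.54  1.54 -0.    1.06 -0.96] t 19.1 w 0.001
```

>>> play_rows([
  {"tx":0.1,"ty":0,"tz":0,"rx":0,"ry":0,"rz":0,"fingers":0.0},
  {"tx":0,"ty":0,"tz":0,"rx":0,"ry":0,"rz":0,"fingers":0.0},
])

```text
time_s: 19.3
tool_pos: [0.5874, 0.3128, 0.0214]
tool_rot: [0.002, 0.113, 0.994, 0.0]
force: [7.3, -1.4, 0.6]
width: 0.003
```

```bash
python3 bx.py
```

```text
box x,y 79.3 1.5 tip z 61.4 F x,y,z 7.4 0.3 0.6 j [ 0.39  0.54  1.54 -0.    1.06 -0.96] t 19.3 w 0.003
```

Clip a is at its stop: 7 N, no further travel, face 68.3. Back out, rise, and cross to clip c.

>>> play_rows([
  {"tx":-1.5,"ty":0,"tz":0,"rx":0,"ry":0,"rz":0,"fingers":0.0},
  {"tx":-1.0,"ty":0,"tz":-2.0,"rx":0,"ry":0,"rz":0,"fingers":0.0},
  {"tx":0,"ty":0,"tz":-4.0,"rx":0,"ry":0,"rz":0,"fingers":0.0},
  {"tx":0,"ty":0,"tz":-4.0,"rx":0,"ry":0,"rz":0,"fingers":0.0},
  {"tx":2.5,"ty":-0.1,"tz":-0.5,"rx":0,"ry":0,"rz":0,"fingers":0.0},
])

```text
time_s: 19.8
tool_pos: [0.5905, 0.3129, 0.1312]
tool_rot: [0.005, 0.115, 0.993, 0.003]
force: [0.4, 0.1, 0.2]
width: 0.001
```

>>> play_rows([
  {"tx":4.4,"ty":0,"tz":0,"rx":0,"ry":0,"rz":0,"fingers":0.0},
  {"tx":4.4,"ty":0,"tz":0,"rx":0,"ry":0,"rz":0,"fingers":0.0},
  {"tx":4.4,"ty":0,"tz":0,"rx":0,"ry":0,"rz":0,"fingers":0.0},
  {"tx":4.4,"ty":0,"tz":0,"rx":0,"ry":0,"rz":0,"fingers":0.0},
  {"tx":0,"ty":0,"tz":0,"rx":0,"ry":0,"rz":0,"fingers":0.0},
])

```text
time_s: 20.3
tool_pos: [0.4064, 0.3516, 0.1256]
tool_rot: [-0.004, 0.112, 0.994, -0.001]
force: [1.0, 0.5, -0.4]
width: -0.003
```

>>> play_rows([
  {"tx":0,"ty":0,"tz":0,"rx":0,"ry":0,"rz":0,"fingers":0.0},
  {"tx":0,"ty":0,"tz":0,"rx":0,"ry":0,"rz":0,"fingers":0.0},
  {"tx":0,"ty":0,"tz":0,"rx":0,"ry":0,"rz":0,"fingers":0.0},
])

```text
time_s: 20.6
tool_pos: [0.4149, 0.3516, 0.1259]
tool_rot: [0.0, 0.114, 0.993, 0.0]
force: [-0.1, 0.3, -0.0]
width: -0.004
```

```bash
python3 bx.py
```

```text
box x,y -97.4 0.2 tip z 165.9 F x,y,z -0.1 0.2 -0.0 j [ 0.57  0.28  1.69  0.    1.18 -0.77] t 20.6 w -0.004
```

>>> play_rows([
  {"tx":0,"ty":0,"tz":3.7,"rx":0,"ry":0,"rz":0,"fingers":0.0},
  {"tx":0,"ty":0,"tz":2.0,"rx":0,"ry":0,"rz":0,"fingers":0.0},
  {"tx":0,"ty":0,"tz":1.8,"rx":0,"ry":0,"rz":0,"fingers":0.0},
  {"tx":0,"ty":0,"tz":1.7,"rx":0,"ry":0,"rz":0,"fingers":0.0},
  {"tx":0,"ty":0,"tz":1.5,"rx":0,"ry":0,"rz":0,"fingers":0.0},
])

```text
time_s: 21.1
tool_pos: [0.4147, 0.3514, 0.0181]
tool_rot: [-0.0, 0.114, 0.993, -0.0]
force: [-0.5, 0.6, 0.7]
width: 0.001
```

>>> play_rows([
  {"tx":-0.5,"ty":0,"tz":0,"rx":0,"ry":0,"rz":0,"fingers":0.0},
  {"tx":-0.5,"ty":0,"tz":0,"rx":0,"ry":0,"rz":0,"fingers":0.0},
  {"tx":-0.4,"ty":0,"tz":0,"rx":0,"ry":0,"rz":0,"fingers":0.0},
  {"tx":-0.2,"ty":0,"tz":0,"rx":0,"ry":0,"rz":0,"fingers":0.0},
  {"tx":-0.1,"ty":0,"tz":0,"rx":0,"ry":0,"rz":0,"fingers":0.0},
])

```text
time_s: 21.6
tool_pos: [0.4307, 0.3481, 0.0197]
tool_rot: [0.0, 0.114, 0.994, 0.0]
force: [-1.9, 0.7, 0.6]
width: -0.004
```

>>> play_rows([
  {"tx":-0.1,"ty":0,"tz":0,"rx":0,"ry":0,"rz":0,"fingers":0.0},
  {"tx":0,"ty":0,"tz":0,"rx":0,"ry":0,"rz":0,"fingers":0.0},
])

```text
time_s: 21.8
tool_pos: [0.431, 0.348, 0.0196]
tool_rot: [0.0, 0.113, 0.994, 0.0]
force: [-2.8, 1.3, 2.2]
width: -0.001
```

```bash
python3 bx.py
```

```text
box x,y -81.0 0.3 tip z 59.6 F x,y,z -3.1 0.6 2.2 j [ 0.55  0.4   1.8   0.    0.93 -0.79] t 21.8 w -0.001
```

>>> play_rows([
  {"tx":-0.1,"ty":0,"tz":0,"rx":0,"ry":0,"rz":0,"fingers":0.0},
  {"tx":-0.1,"ty":0,"tz":0,"rx":0,"ry":0,"rz":0,"fingers":0.0},
  {"tx":0,"ty":0,"tz":0,"rx":0,"ry":0,"rz":0,"fingers":0.0},
])

```text
time_s: 22.1
tool_pos: [0.4324, 0.3474, 0.0195]
tool_rot: [-0.0, 0.113, 0.994, 0.0]
force: [-5.3, 1.7, 3.8]
width: 0.002
```

```bash
python3 bx.py
```

```text
box x,y -79.5 0.1 tip z 59.5 F x,y,z -5.5 0.5 3.8 j [ 0.55  0.4   1.8   0.    0.94 -0.79] t 22.1 w 0.002
```

>>> play_rows([
  {"tx":-0.1,"ty":0,"tz":0,"rx":0,"ry":0,"rz":0,"fingers":0.0},
  {"tx":0,"ty":0,"tz":0,"rx":0,"ry":0,"rz":0,"fingers":0.0},
  {"tx":0,"ty":0,"tz":0,"rx":0,"ry":0,"rz":0,"fingers":0.0},
])

```text
time_s: 22.4
tool_pos: [0.4327, 0.3473, 0.0194]
tool_rot: [-0.001, 0.114, 0.994, 0.0]
force: [-6.5, 1.5, 4.8]
width: -0.001
```

```bash
python3 bx.py
```

```text
box x,y -79.2 0.0 tip z 59.4 F x,y,z -6.7 0.0 4.8 j [ 0.55  0.4   1.8   0.    0.94 -0.79] t 22.4 w -0.001
```

Stop reached: face at -68.2, 6.7 N. Back out, rise and move clear along -x, then check all sides.

>>> play_rows([
  {"tx":1.5,"ty":0,"tz":0,"rx":0,"ry":0,"rz":0,"fingers":0.0},
  {"tx":1.5,"ty":0,"tz":-1.5,"rx":0,"ry":0,"rz":0,"fingers":0.0},
  {"tx":0,"ty":0,"tz":-4.2,"rx":0,"ry":0,"rz":0,"fingers":0.0},
  {"tx":0,"ty":0,"tz":-4.4,"rx":0,"ry":0,"rz":0,"fingers":0.0},
  {"tx":0,"ty":0,"tz":-4.4,"rx":0,"ry":0,"rz":0,"fingers":0.0},
])

```text
time_s: 22.9
tool_pos: [0.404, 0.3537, 0.1666]
tool_rot: [0.001, 0.113, 0.994, 0.0]
force: [1.2, 0.3, -0.5]
width: -0.001
```

>>> play_rows([
  {"tx":0,"ty":4.4,"tz":0,"rx":0,"ry":0,"rz":0,"fingers":0.0},
  {"tx":0,"ty":4.4,"tz":0,"rx":0,"ry":0,"rz":0,"fingers":0.0},
  {"tx":0,"ty":4.4,"tz":0,"rx":0,"ry":0,"rz":0,"fingers":0.0},
  {"tx":0,"ty":4.4,"tz":0,"rx":0,"ry":0,"rz":0,"fingers":0.0},
  {"tx":0,"ty":4.4,"tz":0,"rx":0,"ry":0,"rz":0,"fingers":0.0},
])

```text
time_s: 23.4
tool_pos: [0.454, 0.5699, 0.1656]
tool_rot: [0.001, 0.113, 0.994, 0.0]
force: [-0.6, -0.1, 0.4]
width: -0.006
```

>>> play_rows([
  {"tx":0,"ty":0,"tz":0,"rx":0,"ry":0,"rz":0,"fingers":0.0},
  {"tx":0,"ty":0,"tz":0,"rx":0,"ry":0,"rz":0,"fingers":0.0},
])

```text
time_s: 23.6
tool_pos: [0.4535, 0.5686, 0.164]
tool_rot: [0.0, 0.113, 0.994, -0.001]
force: [0.4, 0.1, 0.8]
width: 0.003
```

```bash
python3 clips.py 10 top scene; python3 - <<'E'
from h import *; from rel import rel
rel("top10",.086,.103); rel("scene10",.082,.099)
for n in("top","scene"):
    W=world(load(n+"10")).reshape(-1,3); W=W[~np.isnan(W[:,0])]; c=(.5098,.3293); a=np.radians(-13.1)
    d=(W[:,:2]-c)*1000; x=d@[np.cos(a),np.sin(a)]; y=d@[-np.sin(a),np.cos(a)]; z=W[:,2]*1000
    for k,o,t,h in(("a",x,y,66),("b",y,x,86),("c",-x,y,66),("d",-y,x,86)):
        q=(abs(t)<22)&(o>h-8)&(o<h+30)&(z>48)&(z<84)
        print(n,k,int(q.sum()),(np.percentile(o[q],[10,50,90])-h).round(1) if q.sum()>5 else "")
i=load("scene10")["im"]; j=load("top10")["im"]; j0=load("top0")["im"]
A=cv2.resize(i[90:330,180:440],(520,480),interpolation=cv2.INTER_CUBIC)
cv2.imwrite("pics/v10.png",cv2.convertScaleAbs(A[:,:,::-1],alpha=1.4))
E
```

```text
[0.4535 0.5686 0.164 ] [0.4 0.1 0.8] 23.6
top10 plate z 93.8 tilt deg [-0.16 -0.04] med 93.8
a few 1
b few 1
c few 0
d few 9
scene10 plate z 90.8 tilt deg [-0.06 -0.13] med 90.8
a few 3
b few 0
c few 0
d 135 out max 8.2 z at hinge 77.3 slope deg -59.8 t med -1.8
top10 [('x+', '+', 61.2, 154), ('x+', '-', 62.1, 171), ('x-', '+', 61.2, 169), ('x-', '-', 60.5, 167), ('y+', '+', 81.8, 78), ('y+', '-', 81.5, 89), ('y-', '+', 80.7, 90), ('y-', '-', 81.6, 93)]
scene10 [('x+', '+', 61.4, 74), ('x+', '-', 62.6, 100), ('x-', '+', 60.5, 87), ('x-', '-', 60.1, 96), ('y+', '+', 77.7, 37), ('y+', '-', 78.3, 36), ('y-', '+', 84.4, 71), ('y-', '-', 85.9, 75)]
top a 3 
top b 0 
top c 21 [-5.2  2.9  3.7]
top d 69 [2.6 3.7 4.9]
scene a 1 
scene b 0 
scene c 44 [-6.4  1.4  2.9]
scene d 175 [3.2 5.5 8.1]
```

View pics/v10.png

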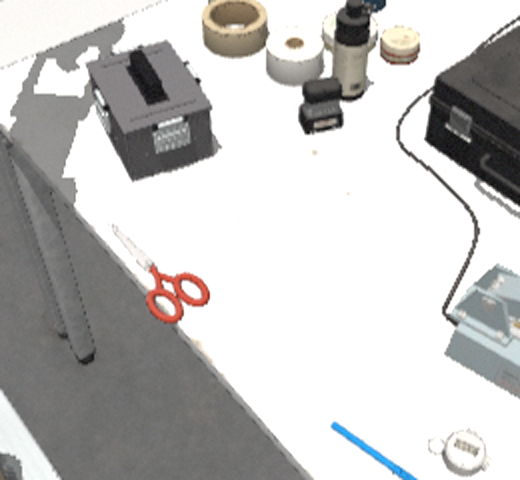

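The image shows the lid seated at about (150,90). The visible clips, on the front at (172,133) and left at (100,105), are down against the box. The scissors, pen, counter and stamp look undisturbed. I'll fit clip d and c tilt, and view a and b, from the wrist camera.

```bash
cat > fit.py <<'E'
from h import *
import sys
for n in sys.argv[1:]:
    W=world(load(n)).reshape(-1,3); W=W[~np.isnan(W[:,0])]; c=(.5098,.3293); a=np.radians(-13.1)
    d=(W[:,:2]-c)*1000; x=d@[np.cos(a),np.sin(a)]; y=d@[-np.sin(a),np.cos(a)]; z=W[:,2]*1000
    for k,o,t,h in(("a",x,y,66),("b",y,x,86),("c",-x,y,66),("d",-y,x,86)):
        for nm,tl,th in(("clip",0,22),("wall",30,50)):
            q=(abs(t)>tl)&(abs(t)<th)&(o>h-12)&(o<h+25)&(z>50)&(z<82)
            if q.sum()>30:
                p=np.polyfit(z[q],o[q]-h,1); r=abs(o[q]-h-np.polyval(p,z[q]))<2
                p=np.polyfit(z[q][r],(o[q]-h)[r],1); print(n,k,nm,int(r.sum()),"o at z=82, 50:",np.polyval(p,[82,50]).round(1),"angle rad",round(-p[0],3))
E
python3 fit.py top10 scene10; python3 - <<'E'
import numpy as np
from plan import plan
from h import ctrl
print(ctrl.read_state()["joints"].round(2))
E
```

```text
top10 d clip 60 o at z=82, 50: [3.3 4.6] angle rad 0.04
top10 d wall 42 o at z=82, 50: [-4.9 -5.1] angle rad -0.005
scene10 c clip 27 o at z=82, 50: [0.4 2.4] angle rad 0.064
scene10 d clip 105 o at z=82, 50: [4.5 6.4] angle rad 0.059
scene10 d wall 115 o at z=82, 50: [-3.  -2.9] angle rad 0.003
[ 0.8   0.52  1.19 -0.    1.43 -0.54]
```

```bash
python3 - <<'E'
from h import *
shot("wrist","w11")
E
python3 fit.py w11
python3 - <<'E'
import numpy as np
from plan import plan
a=np.radians(-13.1); e=np.array([np.cos(a),np.sin(a)]); g=np.array([-np.sin(a),np.cos(a)]); C=np.array([.5098,.3293]); p=C+.23*e+.15*g
print(p); plan([p[0],p[1],.19],76.8,8)
E
```

```text
w11 b clip 221 o at z=82, 50: [1. 3.] angle rad 0.062
w11 b wall 274 o at z=82, 50: [-7.7 -7.7] angle rad 0.0
w11 c clip 511 o at z=82, 50: [0.9 2.8] angle rad 0.059
w11 c wall 336 o at z=82, 50: [-6.6 -6.5] angle rad 0.002
[0.76781217 0.42326659]
pos [0.4539 0.5668 0.165 ] yaw 76.95 turn -0.15 tilt [ 4.e-04 -4.e-04 -1.e+00] n 8 F [-0.1 -0.2  0.1] t 23.75 w -0.001
tx -4.23 ty -0.86 tz -0.31 rz 0.02
tx -4.23 ty -0.86 tz -0.31 rz 0.02
tx -4.23 ty -0.86 tz -0.31 rz 0.02
tx -4.23 ty -0.86 tz -0.31 rz 0.02
tx -4.23 ty -0.86 tz -0.31 rz 0.02
tx -4.23 ty -0.86 tz -0.31 rz 0.02
tx -4.23 ty -0.85 tz -0.31 rz 0.02
tx -4.23 ty -0.85 tz -0.31 rz 0.02
```

Clips b, c and d read about 0.06 rad, within the 0–0.1 stop. One raised look for clip a.

>>> play_rows([
  {"tx":-3.5,"ty":-0.5,"tz":-2.5,"rx":0,"ry":0,"rz":0,"fingers":0.0},
  {"tx":-4.0,"ty":-0.5,"tz":-2.5,"rx":0,"ry":0,"rz":0,"fingers":0.0},
  {"tx":-4.4,"ty":-0.5,"tz":-1.5,"rx":0,"ry":0,"rz":0,"fingers":0.0},
  {"tx":-4.4,"ty":-0.5,"tz":0,"rx":0,"ry":0,"rz":0,"fingers":0.0},
  {"tx":-4.4,"ty":-0.5,"tz":0,"rx":0,"ry":0,"rz":0,"fingers":0.0},
])

```text
time_s: 24.25
tool_pos: [0.6519, 0.4951, 0.232]
tool_rot: [0.001, 0.114, 0.993, 0.001]
force: [0.8, 0.5, -0.9]
width: -0.002
```

>>> play_rows([
  {"tx":-4.4,"ty":-0.5,"tz":0,"rx":0,"ry":0,"rz":0,"fingers":0.0},
  {"tx":-4.0,"ty":-0.5,"tz":0,"rx":0,"ry":0,"rz":0,"fingers":0.0},
  {"tx":0,"ty":0,"tz":0,"rx":0,"ry":0,"rz":0,"fingers":0.0},
  {"tx":0,"ty":0,"tz":0,"rx":0,"ry":0,"rz":0,"fingers":0.0},
  {"tx":0,"ty":0,"tz":0,"rx":0,"ry":0,"rz":0,"fingers":0.0},
])

```text
time_s: 24.75
tool_pos: [0.729, 0.4682, 0.2302]
tool_rot: [-0.0, 0.113, 0.994, 0.0]
force: [-0.7, 0.4, 1.6]
width: 0.004
```

```bash
python3 - <<'E'
from h import *
shot("wrist","w12"); shot("top","top12")
W0=load("top0"); W1=load("top12")
from clips import clips
clips("w12")
for k,(a,b,c,d) in {"scissors":(248,252,326,290),"pen":(396,236,454,258),"counter":(426,208,452,232),"stamp":(244,132,268,162)}.items():
    D=np.abs(W0["im"][b:d,a:c].astype(int)-W1["im"][b:d,a:c]).max(-1); print(k,"changed px",int((D>40).sum()),"of",D.size)
E
python3 fit.py w12; python3 bx.py
```

```text
w12 plate z 93.6 tilt deg [-0.73 -0.09] med 93.1
a 337 out max 6.5 z at hinge 131.9 slope deg -85.2 t med 0.2
b 130 out max 4.8 z at hinge 110.5 slope deg -85.1 t med 5.3
c few 0
d few 0
scissors changed px 0 of 2964
pen changed px 0 of 1276
counter changed px 0 of 624
stamp changed px 0 of 720
w12 a clip 132 o at z=82, 50: [4.  5.4] angle rad 0.045
w12 a wall 73 o at z=82, 50: [-5.5 -5.5] angle rad 0.002
w12 b clip 389 o at z=82, 50: [1.7 3.4] angle rad 0.053
w12 b wall 159 o at z=82, 50: [-7.9 -8.1] angle rad -0.005
box x,y 181.4 185.7 tip z 270.7 F x,y,z -0.6 0.0 0.7 j [ 0.49  0.77  0.56  0.    1.81 -0.85] t 24.85 w 0.001
```

All checks agree, so I'm handing in.

```bash
python3 -c "
from cell import ctrl
print(ctrl.sign_off())"
```

```text
the job is handed in; nothing more can be done
None
```

The lid is seated on the box and all four clips are flipped down. I lowered the lid with the clips still raised, then pushed down b, d, a and c with the shut fingers. I handed the job in at about 25 s, with the gripper clear of everything.

**One surprise:** my first grasp closed on nothing. Two cameras showed the real finger ends about 40 mm short of the reported TCP. I used that measured offset for everything after.

**Last checks:**
- **Lid:** once the lid was released, the wrist camera put the plate top at 92.9 mm (93 expected), with tilt under 0.1°.
- **Clips:** all four measure about 0.04–0.06 rad, within the 0–0.1 stop. The finger met a firm stop of 4–8 N at each one.
- **Other things:** the top-camera pictures show no changed pixels at the scissors, pen, counter and stamp.

**Disagreements:**
- The last wrist view, with the lid partly in sight, gave 0.7° of plate tilt. The top and scene cameras gave 0.16° or less, so I took it as a viewing artefact.
- The scene camera carries a y bias of about 4 mm and reads the plate about 2 mm low (90.8 mm). The top camera reads 93.8 mm.

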